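# Feed the modules into the burn-in rig

## Robot

A 6-joint arm with a two-finger parallel gripper is mounted at the origin on the work surface. World frame = base frame: x ahead of the robot, y to its left, z up, the work surface at z = 0. Lengths are in m, angles in rad, forces in N, time in s.
With the tool pointing down it reaches from about 0.3 to 0.95 m from the base axis. Payload 3.1 kg.
Tool frame: the origin (TCP) lies between the finger pads; the fingertips stand 14 mm ahead of it and the grasp point (between the pads) lies 5 mm behind it; z points along the fingers, y is the line along which they close (so a half turn about z gives the same grasp; the last joint's range is limited). The gripper opens to 85 mm and grips with 20 to 120 N. Pads are 22 mm wide; open, the fingers measure 114 mm over their backs; the gripper's body (76 mm by 85 mm) begins 54 mm behind the grasp point. The pads swing forward as they close: fully open they stand 13 mm farther back than shut.
Start: joints at [-1.295, 0.308, 1.634, -0, 1.2, -0.07], TCP at [0.212, -0.588, 0.245] pointing down, gripper open.
Joint ranges: [-3.06, 3.06], [-0.79, 1.96], [0.05, 2.63], [-1.19, 4.34], [0.05, 2.64], [-2.94, 2.94]. Speed limits (rad/s): [2.79, 2.79, 3.14, 3.14, 3.14, 3.14].

## Interface

Orientations are given as a unit quaternion [w, x, y, z].
In Python, from cell import readout, eyes, ticket gives the robot as it stands.
- The arm moves only by the tool servo_tool, never from a script. Its argument "plan" is a list of rows, each an object of numbers: "x", "y", "z": the shift along the tool's x, y, z in mm; "ax", "ay", "az": the turn, a rotation vector about the tool's x, y, z in rad. In form: [{"x": .., "y": .., "z": .., "ax": .., "ay": .., "az": ..}, ...]. A call has 1 to 20 rows; each row shifts and turns the commanded pose from where the row before left it, along the tool's axes as they then stand; what a row does not reach is not made up. A row lasts 1/10 s, in which the tool goes at most 50 mm and 8.59 degrees, less where a joint would pass 70% of its speed; a pose out of reach is approached as far as the arm can. A call is refused whole if a number of a shift passes 50 or a number of a turn 0.15, either way. A call with a gripper value outside its range is refused whole. "hand" is the opening, from 0 (shut) to 1 (fully open), set as the call begins (left out, the last holds). The fingers move at their own pace and stop on an object; "grip_force" is the grip in N (left out, the last holds). Time passes only in rows, so rows that do not move let the fingers close. It gives the time, the measured TCP pose, the force, the opening and the grip force at its end, in the units of the state.
- readout.observe(): the state, without advancing time (a new reading comes with each control period).
- eyes.read_camera(name): name is "scene" or "top"; returns a dict with "color" (384x512x3 uint8, red, green, blue), "fx", "fy", "cx", "cy" (pixels), "xyz" and "attitude" of the camera in the world. Camera axes: x right, y down, z forward; pixel columns grow to the right and rows downward; lengths in m; the calibration is good to about 2 mm. A picture is of the moment at which its call begins. There is no depth.
- ticket.finish_job(): hands the job in; it is judged then, once.
The state is a dict: "time_s": time; "joints": joint angles; "joint_vel": joint speeds; "tau": joint torques, N m; "ee_pos": TCP position; "ee_rot": TCP orientation; "force": force on the tool from outside, world axes, zero at the start; "ft_torque": the same for the moment, N m; "grip_width": finger opening in m; "gripper_force": force on a finger pad.
Only numpy, scipy, OpenCV 4.12 (cv2) and the standard library are available. Lean on these libraries where they do the work, as an engineer would, in place of code of your own. Each camera call takes 0.05 s, during which the arm holds its last target. There are 200 camera calls.

## Task

Load every module on the bench nose first into the dock of its own colour: lay it in the open trough, then feed it through the tunnel with the push stick until the sprung catches snap behind its latch bar, and stop pushing there, without ever forcing it. When all of them are latched, lay the push stick back in its rest as it lay before and only then press the green start button; leave the other things on the bench alone.

Things in the scene. Friction and masses are not known exactly. Their poses are not given: they have to be found in the camera images.
- rig: Fixed plate with 3 docks, 72 mm pitch. Each dock's tunnel holds two orange sprung catches, 13 to 27 mm above its floor: ramps begin at dock x = 32 mm, tips at x = 46 mm, 17.5 mm from the middle. The latch bar is pushed past them: resistance peaks at about 6 to 12 N, then falls to nearly nothing as they snap behind it. Latched, the tail is at x = 48 to 60 mm (at 60 the nose meets the end wall).
- dock_red: Fixed guide channel, red bands at its tunnel mouth (dock order varies). Origin: underside, middle of the mouth; x = feed direction, z up. Floor 10 mm above origin; channel 48 mm wide. Open trough x = -95 to 0 mm, rear open, walls 12 mm above the floor, flared lips to 18 mm, 33 mm from the middle. Tunnel x = 0 to 130 mm, end wall at 130; clear roof 60 to 63 mm above the floor with a 14 mm slit.
- dock_yellow: Fixed guide channel, yellow bands at its tunnel mouth (dock order varies). Origin: underside, middle of the mouth; x = feed direction, z up. Floor 10 mm above origin; channel 48 mm wide. Open trough x = -95 to 0 mm, rear open, walls 12 mm above the floor, flared lips to 18 mm, 33 mm from the middle. Tunnel x = 0 to 130 mm, end wall at 130; clear roof 60 to 63 mm above the floor with a 14 mm slit.
- dock_blue: Fixed guide channel, blue bands at its tunnel mouth (dock order varies). Origin: underside, middle of the mouth; x = feed direction, z up. Floor 10 mm above origin; channel 48 mm wide. Open trough x = -95 to 0 mm, rear open, walls 12 mm above the floor, flared lips to 18 mm, 33 mm from the middle. Tunnel x = 0 to 130 mm, end wall at 130; clear roof 60 to 63 mm above the floor with a 14 mm slit.
- mod_red: Loose module, red housing, 120 g, may be absent. Origin: centre of underside; x to its nose (brass contacts), z up. Green carrier 70 x 44 x 12 mm; black latch bar across the tail, 8 mm long, 44 wide, 12 to 28 mm high; housing 26 mm wide to 30 mm height; on it a pull rib 36 mm long (x), 12 wide (y), 30 to 54 mm high, centred 2 mm ahead of origin: lift it by this.
- mod_red_tail (a point): Middle of the red module's tail face, at underside height, 35 mm behind the module's origin.
- mod_yellow: Loose module, yellow housing, 120 g, may be absent. Origin: centre of underside; x to its nose (brass contacts), z up. Green carrier 70 x 44 x 12 mm; black latch bar across the tail, 8 mm long, 44 wide, 12 to 28 mm high; housing 26 mm wide to 30 mm height; on it a pull rib 36 mm long (x), 12 wide (y), 30 to 54 mm high, centred 2 mm ahead of origin: lift it by this.
- mod_yellow_tail (a point): Middle of the yellow module's tail face, at underside height, 35 mm behind the module's origin.
- mod_blue: Loose module, blue housing, 120 g, may be absent. Origin: centre of underside; x to its nose (brass contacts), z up. Green carrier 70 x 44 x 12 mm; black latch bar across the tail, 8 mm long, 44 wide, 12 to 28 mm high; housing 26 mm wide to 30 mm height; on it a pull rib 36 mm long (x), 12 wide (y), 30 to 54 mm high, centred 2 mm ahead of origin: lift it by this.
- mod_blue_tail (a point): Middle of the blue module's tail face, at underside height, 35 mm behind the module's origin.
- stick: Push stick, 150 g, loose: a wooden blade 135 mm long, 30 mm wide, 26 mm high with an orange upright grip post of 24 x 24 mm standing on it, from 26 to 90 mm height. Origin: on the underside, below the post's middle; x axis points along the blade to its tip. The blade reaches 110 mm ahead of the origin and 25 mm behind it.
- stick_tip (a point): Middle of the push stick's front end face, 110 mm ahead of the stick's origin, 13 mm above its underside.
- rest: Fixed black rest for the push stick: a plate 6 mm high with two side rails (tops 16 mm above the table, 40 mm apart inside). Origin on the table where the stick's origin belongs, x axis as the stick's; the stick lies on the plate, 6 mm above the origin. The plate reaches 40 mm behind the origin and 125 mm ahead.
- start (a joint): Green start button on the grey control box: travel in m, 0 is up, 0.006 fully down; a spring needs 5 N for the full travel; it comes back up by itself.
- start_top (a point): Middle of the top face of the green start button (32 mm across); it is pressed straight down.
- spool: Solder spool, 60 mm across, 50 mm high; bystander.
- driver: Screwdriver lying on the table; bystander.
- dish: Round glass dish, 100 mm across, 35 mm high; bystander.
- jar: Amber jar, 52 mm across, 70 mm high; bystander.
- mug: White mug, 80 mm across, 90 mm high; bystander.
- meter: Yellow multimeter, 150 x 75 x 35 mm; bystander.
Not all that is in view belongs to the job. What is shaped like the mod_yellow but turquoise is not meant.

How it is judged:
On the way, in this order (a step that is already met when the one before it is completed fails the run):
1. every module present is latched in the dock of its colour (x of mod_red_tail in the frame of dock_red between 0.0475 and 0.0625 m and y of mod_red_tail in the frame of dock_red between -0.006 and 0.006 m and x of mod_red in the frame of dock_red above 0.08 m and z of mod_red in the frame of dock_red below 0.018 m and angle between each of mod_red, mod_yellow, mod_blue's own z axis and vertical below 0.15 rad and x of mod_yellow_tail in the frame of dock_yellow between 0.0475 and 0.0625 m and y of mod_yellow_tail in the frame of dock_yellow between -0.006 and 0.006 m and x of mod_yellow in the frame of dock_yellow above 0.08 m and z of mod_yellow in the frame of dock_yellow below 0.018 m and x of mod_blue_tail in the frame of dock_blue between 0.0475 and 0.0625 m and y of mod_blue_tail in the frame of dock_blue between -0.006 and 0.006 m and x of mod_blue in the frame of dock_blue above 0.08 m and z of mod_blue in the frame of dock_blue below 0.018 m), for 0.2 s.
2. the push stick lies in its rest again, let go (x of stick_tip in the frame of rest above 0.05 m and x of stick in the frame of rest between -0.03 and 0.03 m and y of stick in the frame of rest between -0.012 and 0.012 m and z of stick in the frame of rest below 0.012 m and angle between stick's own z axis and vertical below 0.12 rad and angle between the x axis of stick and the x axis of rest, either way round below 0.2 rad and contact force between the fingers and stick below 0.3 N), for 0.2 s.
3. the start button is pressed (value of joint start above 0.004 m), for 0.05 s.
At the end, for the whole second after the job is handed in: Every module present is latched in its own colour's dock (tail 47.5 to 62.5 mm inside the tunnel mouth, level), the stick lies flat in its rest as before (within 30 mm along, 12 mm across, 0.2 rad), all is still, the button was pressed and is up again (all of step 1 and all of step 2 and value of joint start below 0.002 m and linear speed of each of stick, mod_red, mod_yellow, mod_blue below 0.02 m/s); the robot touches nothing.
It fails at once if a module is pushed by the stick with more than 22 N (contact force between stick and mod_red above 22 N or contact force between stick and mod_yellow above 22 N or contact force between stick and mod_blue above 22 N).
It fails at once if the start button is pressed before every module is latched and the stick is back (value of joint start above 0.004 m and not ((x of mod_red_tail in the frame of dock_red between 0.0475 and 0.0625 m and y of mod_red_tail in the frame of dock_red between -0.006 and 0.006 m and x of mod_red in the frame of dock_red above 0.08 m and z of mod_red in the frame of dock_red below 0.018 m and angle between mod_red's own z axis and vertical below 0.15 rad) and (x of mod_yellow_tail in the frame of dock_yellow between 0.0475 and 0.0625 m and y of mod_yellow_tail in the frame of dock_yellow between -0.006 and 0.006 m and x of mod_yellow in the frame of dock_yellow above 0.08 m and z of mod_yellow in the frame of dock_yellow below 0.018 m and angle between mod_yellow's own z axis and vertical below 0.15 rad) and (x of mod_blue_tail in the frame of dock_blue between 0.0475 and 0.0625 m and y of mod_blue_tail in the frame of dock_blue between -0.006 and 0.006 m and x of mod_blue in the frame of dock_blue above 0.08 m and z of mod_blue in the frame of dock_blue below 0.018 m and angle between mod_blue's own z axis and vertical below 0.15 rad) and (x of stick_tip in the frame of rest above 0.05 m and x of stick in the frame of rest between -0.03 and 0.03 m and y of stick in the frame of rest between -0.012 and 0.012 m and z of stick in the frame of rest below 0.012 m and angle between stick's own z axis and vertical below 0.12 rad and angle between the x axis of stick and the x axis of rest, either way round below 0.2 rad and contact force between the fingers and stick below 0.3 N))).
It fails at once if a bystander is displaced by more than 30 mm (distance of any of spool, driver, dish, jar, mug, meter from where it was at the start of the episode above 0.03 m).
Of mod_red, mod_yellow, mod_blue only 2 to 3 are there at a start; the rules pass over those that are not, and their reading is None.
At some moment in a run one of mod_red, mod_yellow, mod_blue may be knocked a few centimetres aside while the robot is not near it.
It also fails if it takes over 210 s, if anything falls off the work surface, if the arm or the gripper's body presses on something with over 40 N, if the wrist force passes 120 N, or if a joint passes its speed limit or range.

## Working session

There is one attempt and no reset: what is moved stays moved. The work goes in short steps, Python scripts to look and compute and a tool call to move; the robot and the scene stay as the last step left them, time stands still between calls to the robot, and variables do not carry over. Pictures are saved under pics/ and viewed, at most 14 in all, crops included, and the job is handed in when it is done.

Besides the shell and the picture viewer there is one more tool, called after "Emit:" as name(argument=value, ...), one argument or row to a line, values as JSON. servo_tool: Moves the arm, as the interface text tells. Its arguments: {"type":"object","properties":{"plan":{"type":"array","items":{"type":"object","properties":{"x":{"type":"number"},"y":{"type":"number"},"z":{"type":"number"},"ax":{"type":"number"},"ay":{"type":"number"},"az":{"type":"number"}}}},"hand":{"type":"number"},"grip_force":{"type":"number"}},"required":["plan"]}

```bash
mkdir -p pics; ls; cat > h.py <<'E'
import numpy as np, cv2
from scipy.spatial.transform import Rotation as R
from cell import readout, eyes, ticket
def cam(n):
    return eyes.read_camera(n)
def rot(c):
    a=np.array(c['attitude'],float)
    if a.shape==(4,): return R.from_quat([a[1],a[2],a[3],a[0]]).as_matrix()
    return a
def px2w(c,u,v,z):
    d=rot(c)@np.array([(u-c['cx'])/c['fx'],(v-c['cy'])/c['fy'],1]); o=np.array(c['xyz'])
    return o+d*(z-o[2])/d[2]
def w2px(c,p):
    q=rot(c).T@(np.array(p)-np.array(c['xyz'])); return c['fx']*q[0]/q[2]+c['cx'],c['fy']*q[1]/q[2]+c['cy']
def save(c,f,box=None,s=1):
    im=c['color'][:,:,::-1]
    if box: u0,v0,u1,v1=box; im=im[v0:v1,u0:u1]
    cv2.imwrite(f,cv2.resize(im,None,fx=s,fy=s,interpolation=cv2.INTER_CUBIC))
E
python3 - <<'E'
from h import *
import pickle
for n in('top','scene'):
    c=cam(n); save(c,f'pics/{n}0.png',s=1.5); pickle.dump(c,open(n+'0.pkl','wb'))
    print(n,c['fx'],c['cx'],c['cy'],c['xyz'],rot(c).round(3).tolist())
print(readout.observe())
E
```

```text
pics
top 374.18677388735006 259.21712742831113 191.35646027622812 [0.42016488 0.00606552 1.12093325] [[-0.013, -0.995, 0.101], [-1.0, 0.013, -0.002], [0.001, -0.101, -0.995]]
scene 449.89659829691794 251.84037859473696 186.17541224080267 [1.39706204 0.39152593 0.74429588] [[-0.407, 0.535, -0.741], [0.913, 0.237, -0.331], [-0.001, -0.811, -0.585]]
{'time_s': 0.1, 'joints': array([-1.29469671e+00,  3.08917737e-01,  1.63504949e+00, -1.26258685e-06,
        1.19967030e+00, -6.96613127e-02]), 'joint_vel': array([-0.00201657, -0.00132143, -0.00218618, -0.00029033, -0.00137654,
        0.0014905 ]), 'tau': array([-7.07884137e-04, -4.16409230e+01, -2.77644074e+01, -5.68874134e-05,
        4.04262551e-03, -2.21474593e-06]), 'ee_pos': array([ 0.21162548, -0.58733586,  0.24416664]), 'ee_rot': array([-1.01693113e-03,  9.85092801e-01,  1.72020721e-01, -1.05932370e-04]), 'force': array([ 0.42738947, -0.9854661 , -0.302634  ]), 'ft_torque': array([0.01547505, 0.02437419, 0.02196485]), 'gripper_force': 0.0, 'grip_width': 0.08540877861346023}
```

View pics/top0.png

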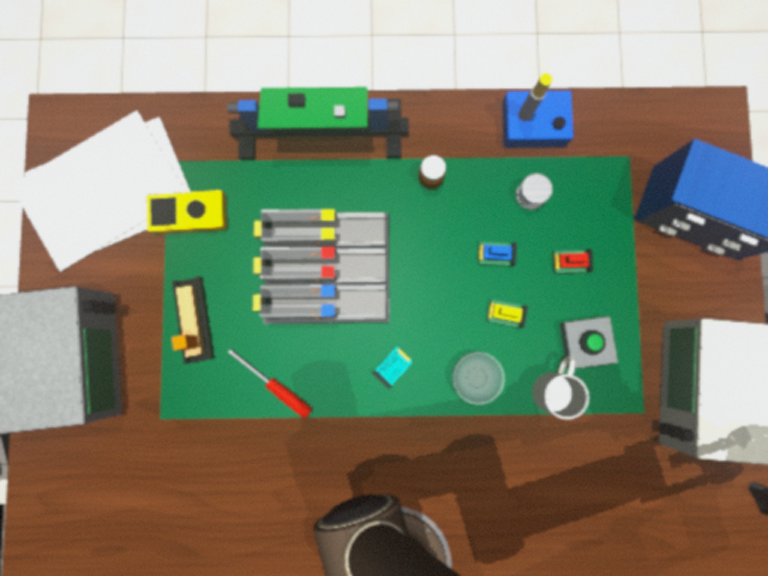

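View pics/scene0.png

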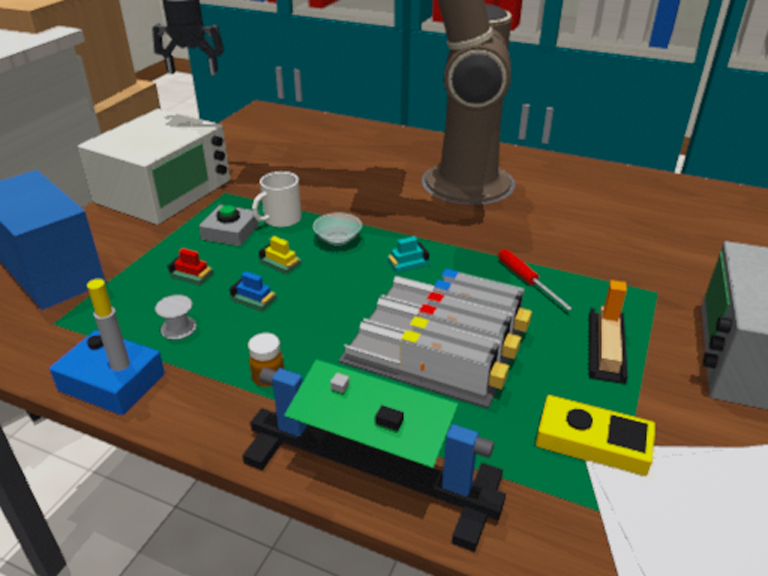

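Top view (1.5x): red module (573,261), blue (497,253), yellow (507,313), and a turquoise decoy (393,366) which I ignore. The yellow meter (187,210) is a bystander. The docks feed to image left (+y), with yellow at row 220, red at 265 and blue at 303. The stick is in its rest at (190,320) and the button at (593,342). Next, close crops.

```bash
python3 - <<'E'
from h import *
import pickle
c=pickle.load(open('top0.pkl','rb'))
a=c['color'][:,:,::-1]
A=cv2.resize(a[150:250,300:430],None,fx=6,fy=6,interpolation=cv2.INTER_CUBIC)
cv2.imwrite('pics/mods.png',A)
B=cv2.resize(a[130:255,100:265],None,fx=4.8,fy=4.8,interpolation=cv2.INTER_CUBIC)
cv2.imwrite('pics/rig.png',B)
E
```

```text
(no output)
```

View pics/mods.png

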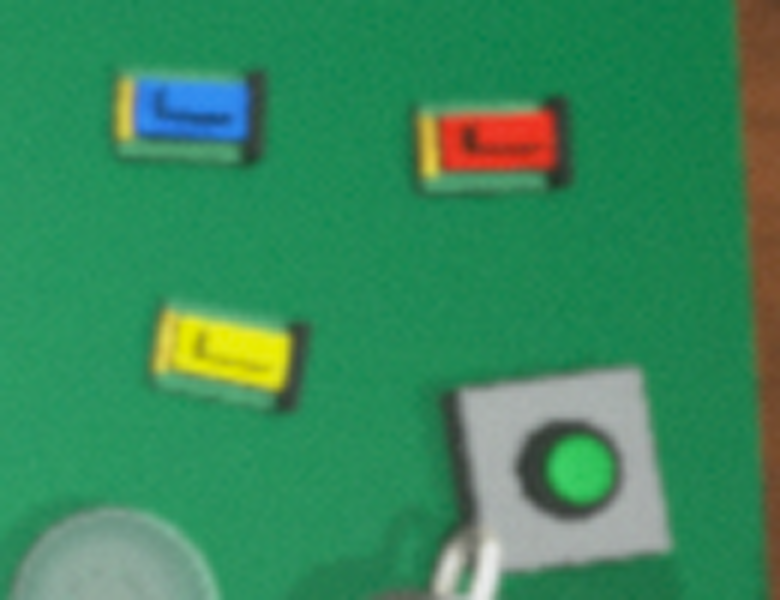

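View pics/rig.png

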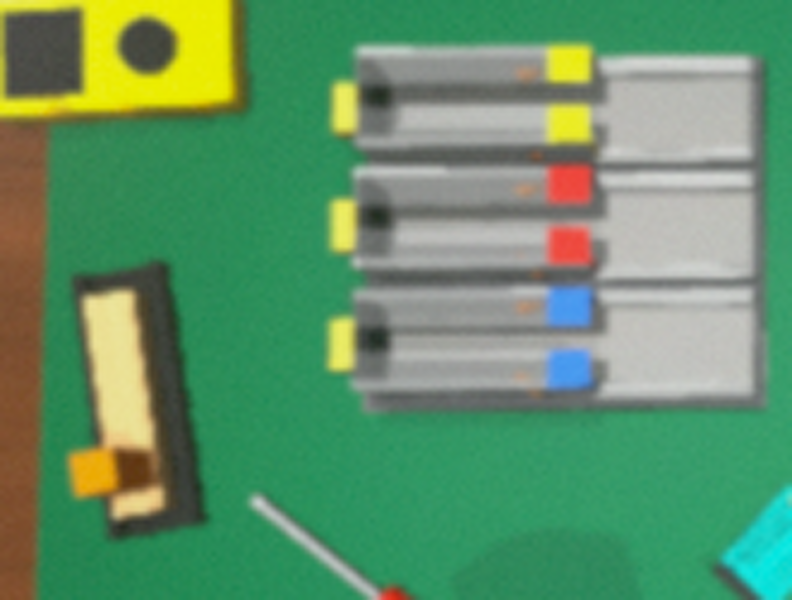

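Noses (brass) all face image left (+y), so the modules are nearly aligned with the feed. The stick's post is at the near end and its tip points away (+x). Next I fit poses from hand-read corners.

```bash
cat > fit.py <<'E'
from h import *
from scipy.optimize import least_squares
def fit(c,P,uv,z0=None,g=(0.4,0,0)):
    """P local pts, uv pixels; returns x,y,yaw(,z) and rms px"""
    P=np.array(P,float);uv=np.array(uv,float)
    def f(q):
        z=q[3] if z0 is None else z0
        W=(R.from_euler('z',q[2]).as_matrix()@P.T).T+[q[0],q[1],z]
        return (np.array([w2px(c,p) for p in W])-uv).ravel()
    q0=list(g)+([0.01] if z0 is None else [])
    s=least_squares(f,q0); return s.x,np.sqrt(np.mean(s.fun**2))
E
python3 - <<'E'
from fit import *
import pickle
c=pickle.load(open('top0.pkl','rb'))
m=lambda l:[(300+x/6-.5+.08,150+y/6-.5+.08) for x,y in l]
r=lambda l:[(100+x/4.8-.4,130+y/4.8-.4) for x,y in l]
P=[(-.035,-.022,.028),(-.035,.022,.028),(.035,-.022,.012),(.035,.022,.012)]
# tail upper(+x world => local -y), tail lower, nose upper, nose lower
for n,l in dict(blue=[(265,70),(261,160),(119,72),(115,158)],red=[(566,97),(570,186),(417,106),(424,190)],yellow=[(308,323),(295,410),(165,302),(152,382)]).items():
    q,e=fit(c,P,m(l),0.0,(.5,-.2,1.57)); print(n,q.round(4),e)
# rig: 3 docks; local frame of middle dock, feed +x ; fit incl. z
L=[];U=[]
for k,rows in ((-1,(46,142)),(0,(167,263)),(1,(287,389))):
    L+=[(0,.072*k-.028,.073),(0,.072*k+.028,.073)];U+=[(592,rows[0]),(592,rows[1])]
L+=[(-.095,-.072-.033,.028),(-.095,.072+.033,.028)];U+=[(757,57),(757,403)]
q,e=fit(c,L,r(U),None,(.6,.1,1.57)); print('rig',q.round(4),e)
q,e=fit(c,L,r(U),0.006,(.6,.1,1.57)); print('rig z6',q.round(4),e)
# stick post top
T=.012
q,e=fit(c,[(T,T,.096),(T,-T,.096),(-T,-T,.096),(-T,T,.096)],r([(68,452),(113,447),(118,492),(74,498)]),0.0,(.3,.35,.1)); print('stick',q.round(4),e)
print('tip edge',[px2w(c,*p,.032).round(4) for p in r([(82,296),(134,289)])])
print('button',px2w(c,*m([(582,468)])[0],.05),px2w(c,*m([(582,468)])[0],.07))
c=pickle.load(open('scene0.pkl','rb'));save(c,'pics/sc.png',(225,170,365,275),5.5)
E
```

```text
blue [ 0.5963 -0.2112  1.5126] 0.16637351809607512
red [ 0.5794 -0.3614  1.576 ] 0.31467998812179243
yellow [ 0.4774 -0.2269  1.3709] 0.4281360165016751
rig [0.5724 0.104  1.5587 0.0188] 0.3138247584467331
rig z6 [0.5743 0.1049 1.5584] 0.40913628925475903
stick [0.4284 0.3873 0.1271] 0.32745467259975136
tip edge [array([0.5359, 0.4206, 0.032 ]), array([0.5398, 0.389 , 0.032 ])]
button [ 0.41951767 -0.38618712  0.05      ] [ 0.41952976 -0.37886169  0.07      ]
```

View pics/sc.png

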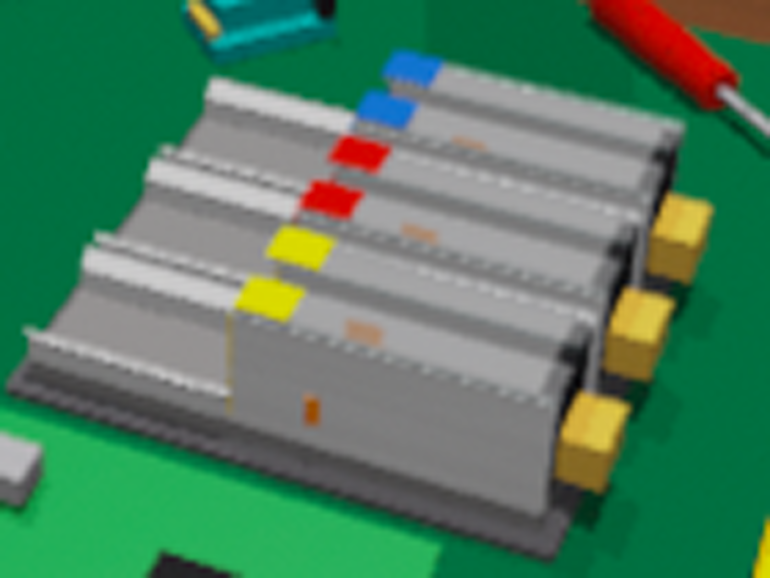

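```bash
python3 - <<'E'
from fit import *
import pickle
c=pickle.load(open('top0.pkl','rb'));s=pickle.load(open('scene0.pkl','rb'))
r=lambda l:[(100+x/4.8-.4,130+y/4.8-.4) for x,y in l]
t=lambda l:[(225+x/5.5-.4,170+y/5.5-.4) for x,y in l]
L=[];U=[]
for k,rows in ((-1,(46,142)),(0,(167,263)),(1,(287,389))):
    L+=[(0,.072*k-.028,.073),(0,.072*k+.028,.073)];U+=[(592,rows[0]),(592,rows[1])]
L+=[(-.095,-.105,.028),(-.095,.105,.028)];U+=[(757,57),(757,403)]
L2=[(0,-.1,.073),(0,.1,.073),(-.095,-.105,.028),(-.095,.105,.028)];U2=[(236,302),(400,52),(28,332),(212,80)]
D=[(c,p,u) for p,u in zip(L,r(U))]+[(s,p,u) for p,u in zip(L2,t(U2))]
def f(q):
    M=R.from_euler('z',q[2]).as_matrix()
    return np.array([np.array(w2px(cc,M@np.array(p)+[q[0],q[1],q[3]]))-u for cc,p,u in D]).ravel()
o=least_squares(f,[.57,.1,1.56,.005]);print(o.x.round(4),o.fun.round(1).tolist())
# stereo of button top & red rib etc
def stereo(a,b):
    A=[];B=[]
    for cc,(u,v) in ((c,a),(s,b)):
        d=rot(cc)@np.array([(u-cc['cx'])/cc['fx'],(v-cc['cy'])/cc['fy'],1]);d/=np.linalg.norm(d)
        m=np.eye(3)-np.outer(d,d);A.append(m);B.append(m@cc['xyz'])
    return np.linalg.lstsq(np.vstack(A),np.hstack(B),rcond=None)[0]
print('button',stereo((396.6,227.6),(228/1.5,211/1.5)))
# scene prediction of modules/post tops for check (in 1.5x picture px)
for n,p in dict(red=(.5794,-.3594,.054),blue=(.5963,-.2092,.054),yel=(.4774,-.2249,.054),post=(.4284,.3873,.096)).items():print(n,np.array(w2px(s,p))*1.5)
E
```

```text
[0.5743 0.106  1.5649 0.0026] [-0.1, 0.7, -0.1, 0.1, -0.1, 0.5, -0.2, 0.2, -0.2, 0.8, -0.2, -0.5, -1.0, 0.2, -0.5, -1.1, -0.8, 0.5, -0.8, -0.0, -0.8, -0.1, 0.3, -0.7]
button [ 0.41848009 -0.38559295  0.04606087]
red [188.74039593 249.58016639]
blue [252.47149159 273.23524489]
yel [279.3644588  238.43066715]
post [618.19928463 283.48918187]
```

Emit:
servo_tool(
  plan=[
    {"az": -0.15},
    {"az": -0.15},
    {"az": -0.15},
    {"az": -0.15},
    {"az": -0.15},
    {"az": -0.15},
    {"az": -0.15},
    {"az": -0.15},
    {"az": -0.03},
    {"x": 25.3, "y": 40.9},
    {"x": 25.3, "y": 40.9},
    {"x": 25.3, "y": 40.9},
    {"x": 25.3, "y": 40.9},
    {"x": 25.3, "y": 40.9},
    {"x": 25.3, "y": 40.9},
    {"x": 25.3, "y": 40.9},
    {"x": 25.3, "y": 40.9},
    {"x": 25.3, "y": 40.9},
    {},
  ],
  hand=1,
  grip_force=40,
)

```text
invalid input
```

Emit:
servo_tool(
  plan=[
    {"az": -0.15},
    {"az": -0.15},
    {"az": -0.15},
    {"az": -0.15},
    {"az": -0.15},
    {"az": -0.15},
    {"az": -0.15},
    {"az": -0.15},
    {"az": -0.03},
    {"x": 25.3, "y": 40.9},
    {"x": 25.3, "y": 40.9},
    {"x": 25.3, "y": 40.9},
    {"x": 25.3, "y": 40.9},
    {"x": 25.3, "y": 40.9},
    {"x": 25.3, "y": 40.9},
    {"x": 25.3, "y": 40.9},
    {"x": 25.3, "y": 40.9},
    {"x": 25.3, "y": 40.9},
    {"x": 0},
  ],
  hand=1,
  grip_force=40,
)

```text
invalid input
```

Emit:
servo_tool(
  plan=[
    {"x": 0, "y": 0, "z": 0, "ax": 0, "ay": 0, "az": -0.15},
    {"x": 0, "y": 0, "z": 0, "ax": 0, "ay": 0, "az": -0.15},
  ],
  hand=1.0,
  grip_force=40,
)

```text
time_s: 0.3
ee_pos: [0.2117, -0.5875, 0.2444]
ee_rot: [-0.001, 0.947, 0.32, 0.0]
force: [0.4, -0.2, -0.2]
grip_width: 0.0854
gripper_force: 0.0
```

Emit:
servo_tool(
  plan=[
    {"x": 0, "y": 0, "z": 6, "ax": 0, "ay": 0, "az": -0.15},
    {"x": 0, "y": 0, "z": 6, "ax": 0, "ay": 0, "az": -0.15},
    {"x": 0, "y": 0, "z": 6, "ax": 0, "ay": 0, "az": -0.15},
    {"x": 0, "y": 0, "z": 6, "ax": 0, "ay": 0, "az": -0.15},
    {"x": 0, "y": 0, "z": 6, "ax": 0, "ay": 0, "az": -0.15},
    {"x": 0, "y": 0, "z": 6, "ax": 0, "ay": 0, "az": -0.15},
    {"x": 0, "y": 0, "z": 4, "ax": 0, "ay": 0, "az": -0.025},
    {"x": 25.3, "y": 40.8, "z": 0, "ax": 0, "ay": 0, "az": 0},
    {"x": 25.3, "y": 40.8, "z": 0, "ax": 0, "ay": 0, "az": 0},
    {"x": 25.3, "y": 40.8, "z": 0, "ax": 0, "ay": 0, "az": 0},
    {"x": 25.3, "y": 40.8, "z": 0, "ax": 0, "ay": 0, "az": 0},
    {"x": 25.3, "y": 40.8, "z": 0, "ax": 0, "ay": 0, "az": 0},
    {"x": 25.3, "y": 40.8, "z": 0, "ax": 0, "ay": 0, "az": 0},
    {"x": 25.3, "y": 40.8, "z": 0, "ax": 0, "ay": 0, "az": 0},
    {"x": 25.3, "y": 40.8, "z": 0, "ax": 0, "ay": 0, "az": 0},
    {"x": 25.3, "y": 40.8, "z": 0, "ax": 0, "ay": 0, "az": 0},
    {"x": 0, "y": 0, "z": 20, "ax": 0, "ay": 0, "az": 0},
    {"x": 0, "y": 0, "z": 20, "ax": 0, "ay": 0, "az": 0},
    {"x": 0, "y": 0, "z": 0, "ax": 0, "ay": 0, "az": 0},
  ],
  hand=1.0,
)

```text
time_s: 2.2
ee_pos: [0.5771, -0.358, 0.1611]
ee_rot: [-0.004, 0.707, 0.707, -0.001]
force: [0.2, 0.5, 0.0]
grip_width: 0.0856
gripper_force: 0.0
```

```bash
cat > st.py <<'E'
from h import *
def st():
    s=readout.observe(); q=s['ee_rot']; M=R.from_quat([q[1],q[2],q[3],q[0]]).as_matrix()
    print('t',round(s['time_s'],1),'pos',np.round(s['ee_pos']*1000,1),'toolx ang',round(np.arctan2(M[1,0],M[0,0]),4),'tilt',np.round(M[:2,2],4),'F',np.round(s['force'],1),'w',round(s['grip_width']*1000,1)); return s,M
def to(x,y,z,a):
    s,M=st(); d=M.T@(np.array([x,y,z])-s['ee_pos']*1000); b=np.arctan2(M[1,0],M[0,0])
    print('delta tool mm',d.round(1),'az',round((b-a+np.pi)%(2*np.pi)-np.pi,4),'(shift first, then turn)')
E
python3 - <<'E'
from st import *
to(579.4,-359.4,46.5,1.576)
c=cam('top');save(c,'pics/t1.png',(320,140,420,240),6)
E
```

```text
t 2.2 pos [ 577.1 -358.   161.1] toolx ang 1.5699 tilt [-0.0065  0.0046] F [0.2 0.5 0. ] w 85.6
delta tool mm [ -1.9   3.  114.5] az -0.0061 (shift first, then turn)
```

View pics/t1.png

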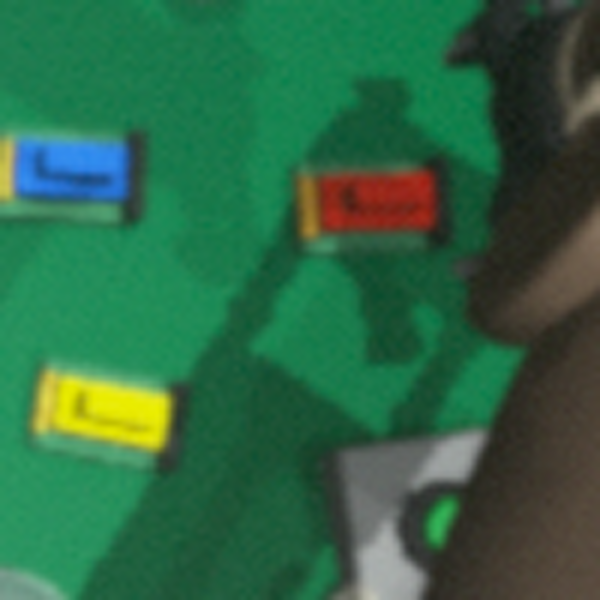

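The picture shows the red module unmoved at crop (370,200), with the gripper at right, consistent with parallax at its height. Descending.

Emit:
servo_tool(
  plan=[
    {"x": -1.9, "y": 3, "z": 30, "ax": 0, "ay": 0, "az": 0},
    {"x": 0, "y": 0, "z": 30, "ax": 0, "ay": 0, "az": 0},
    {"x": 0, "y": 0, "z": 30, "ax": 0, "ay": 0, "az": 0},
    {"x": 0, "y": 0, "z": 14, "ax": 0, "ay": 0, "az": 0},
    {"x": 0, "y": 0, "z": 10, "ax": 0, "ay": 0, "az": 0},
    {"x": 0, "y": 0, "z": 0, "ax": 0, "ay": 0, "az": 0},
    {"x": 0, "y": 0, "z": 0, "ax": 0, "ay": 0, "az": 0},
  ],
)

```text
time_s: 2.95
ee_pos: [0.5829, -0.3631, 0.0528]
ee_rot: [0.001, 0.707, 0.707, 0.0]
force: [-0.3, 0.0, -0.0]
grip_width: 0.0859
gripper_force: 0.0
```

```bash
python3 - <<'E'
from st import *
to(579.4,-359.4,46.5,1.576)
c=cam('scene');save(c,'pics/s1.png',(95,125,215,215),6)
E
```

```text
t 3.0 pos [ 582.9 -363.1   52.8] toolx ang 1.5703 tilt [ 0.002  -0.0014] F [-0.3  0.  -0. ] w 85.9
delta tool mm [ 3.7 -3.6  6.3] az -0.0057 (shift first, then turn)
```

View pics/s1.png

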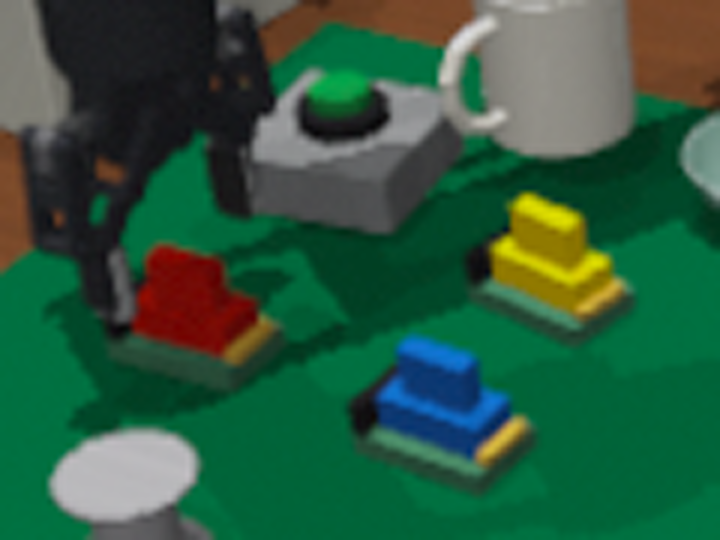

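Scene crop: fingers straddle the red rib at (185,280). The small offset is from lag, so I correct it and settle.

Emit:
servo_tool(
  plan=[
    {"x": 3.7, "y": -3.6, "z": 5.5, "ax": 0, "ay": 0, "az": -0.005},
    {"x": 0, "y": 0, "z": 0, "ax": 0, "ay": 0, "az": 0},
    {"x": 0, "y": 0, "z": 0, "ax": 0, "ay": 0, "az": 0},
    {"x": 0, "y": 0, "z": 0, "ax": 0, "ay": 0, "az": 0},
  ],
)

```text
time_s: 3.4
ee_pos: [0.5786, -0.3585, 0.0461]
ee_rot: [0.0, 0.705, 0.709, 0.0]
force: [0.0, 0.7, -0.4]
grip_width: 0.0856
gripper_force: 0.0
```

Emit:
servo_tool(
  plan=[
    {"x": 0, "y": 0, "z": 0, "ax": 0, "ay": 0, "az": 0},
    {"x": 0, "y": 0, "z": 0, "ax": 0, "ay": 0, "az": 0},
    {"x": 0, "y": 0, "z": 0, "ax": 0, "ay": 0, "az": 0},
    {"x": 0, "y": 0, "z": 0, "ax": 0, "ay": 0, "az": 0},
    {"x": 0, "y": 0, "z": 0, "ax": 0, "ay": 0, "az": 0},
    {"x": 0, "y": 0, "z": 0, "ax": 0, "ay": 0, "az": 0},
    {"x": 0, "y": 0, "z": 0, "ax": 0, "ay": 0, "az": 0},
    {"x": 0, "y": 0, "z": 0, "ax": 0, "ay": 0, "az": 0},
  ],
  hand=0,
  grip_force=40,
)

```text
time_s: 4.2
ee_pos: [0.5785, -0.3585, 0.0458]
ee_rot: [0.0, 0.705, 0.709, 0.0]
force: [1.0, -0.4, -0.7]
grip_width: 0.0112
gripper_force: 42.7
```

Emit:
servo_tool(
  plan=[
    {"x": 0, "y": 0, "z": -20, "ax": 0, "ay": 0, "az": 0},
    {"x": 0, "y": 0, "z": -40, "ax": 0, "ay": 0, "az": 0},
    {"x": 0, "y": 0, "z": -40, "ax": 0, "ay": 0, "az": 0.01},
    {"x": 40, "y": 0, "z": 0, "ax": 0, "ay": 0, "az": 0},
    {"x": 40, "y": 0, "z": 0, "ax": 0, "ay": 0, "az": 0},
    {"x": 45, "y": 0, "z": 0, "ax": 0, "ay": 0, "az": 0},
    {"x": 45, "y": 0, "z": 0, "ax": 0, "ay": 0, "az": 0},
    {"x": 45, "y": 0, "z": 0, "ax": 0, "ay": 0, "az": 0},
    {"x": 45, "y": 0, "z": 0, "ax": 0, "ay": 0, "az": 0},
    {"x": 45, "y": 0, "z": 0, "ax": 0, "ay": 0, "az": 0},
    {"x": 45, "y": -4.5, "z": 0, "ax": 0, "ay": 0, "az": 0},
    {"x": 40, "y": 0, "z": 0, "ax": 0, "ay": 0, "az": 0},
    {"x": 31, "y": 0, "z": 0, "ax": 0, "ay": 0, "az": 0},
    {"x": 0, "y": 0, "z": 30, "ax": 0, "ay": 0, "az": 0},
    {"x": 0, "y": 0, "z": 20, "ax": 0, "ay": 0, "az": 0},
    {"x": 0, "y": 0, "z": 0, "ax": 0, "ay": 0, "az": 0},
    {"x": 0, "y": 0, "z": 0, "ax": 0, "ay": 0, "az": 0},
    {"x": 0, "y": 0, "z": 0, "ax": 0, "ay": 0, "az": 0},
  ],
)

```text
time_s: 6.0
ee_pos: [0.5771, 0.0622, 0.097]
ee_rot: [0.001, 0.709, 0.705, 0.001]
force: [0.2, 1.6, -0.2]
grip_width: 0.0111
gripper_force: 42.4
```

```bash
python3 - <<'E'
from st import *
to(574,62.5,61,1.562)
c=cam('scene');save(c,'pics/s2.png',(200,110,350,222),5.2)
E
```

```text
t 6.0 pos [577.1  62.2  97. ] toolx ang 1.5653 tilt [0.0022 0.0001] F [ 0.2  1.6 -0.2] w 11.1
delta tool mm [ 0.3 -3.2 36. ] az 0.0033 (shift first, then turn)
```

View pics/s2.png

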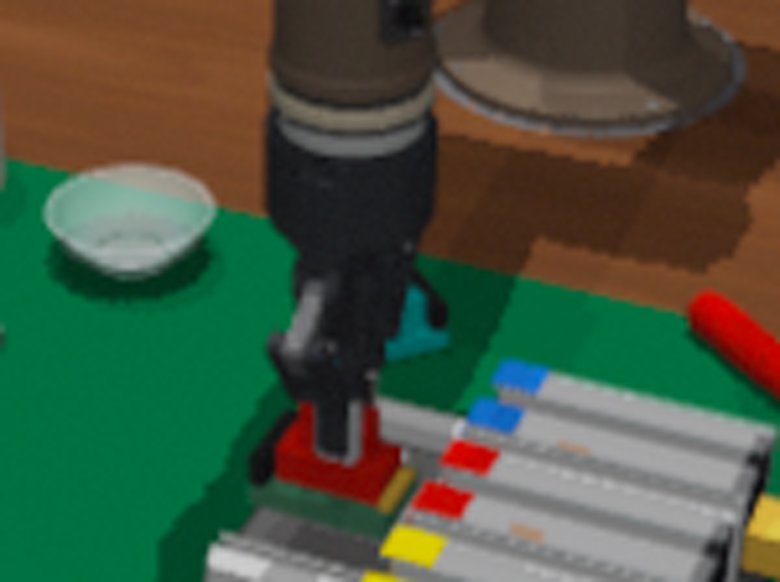

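Scene crop: red module held level above the red trough at (335,465). Lowering.

Emit:
servo_tool(
  plan=[
    {"x": 0.3, "y": -3.2, "z": 10, "ax": 0, "ay": 0, "az": 0.003},
    {"x": 0, "y": 0, "z": 12, "ax": 0, "ay": 0, "az": 0},
    {"x": 0, "y": 0, "z": 8, "ax": 0, "ay": 0, "az": 0},
    {"x": 0, "y": 0, "z": 2, "ax": 0, "ay": 0, "az": 0},
    {"x": 0, "y": 0, "z": 0, "ax": 0, "ay": 0, "az": 0},
    {"x": 0, "y": 0, "z": 0, "ax": 0, "ay": 0, "az": 0},
  ],
)

```text
time_s: 6.65
ee_pos: [0.5731, 0.0628, 0.0637]
ee_rot: [0.0, 0.71, 0.704, 0.0]
force: [2.0, -0.1, -2.3]
grip_width: 0.0109
gripper_force: 42.4
```

Emit:
servo_tool(
  plan=[
    {"x": 0, "y": 0, "z": 1.5, "ax": 0, "ay": 0, "az": 0},
    {"x": 0, "y": 0, "z": 0, "ax": 0, "ay": 0, "az": 0},
    {"x": 0, "y": 0, "z": 0, "ax": 0, "ay": 0, "az": 0},
  ],
)

```text
time_s: 6.95
ee_pos: [0.5731, 0.0628, 0.0625]
ee_rot: [0.0, 0.71, 0.704, 0.0]
force: [2.3, 0.1, -2.2]
grip_width: 0.0112
gripper_force: 42.5
```

Emit:
servo_tool(
  plan=[
    {"x": 0, "y": 0, "z": 1.5, "ax": 0, "ay": 0, "az": 0},
    {"x": 0, "y": 0, "z": 0, "ax": 0, "ay": 0, "az": 0},
    {"x": 0, "y": 0, "z": 0, "ax": 0, "ay": 0, "az": 0},
  ],
)

```text
time_s: 7.25
ee_pos: [0.5733, 0.0629, 0.0616]
ee_rot: [0.0, 0.71, 0.704, 0.0]
force: [0.9, -1.0, 5.3]
grip_width: 0.0112
gripper_force: 43.4
```

Emit:
servo_tool(
  plan=[
    {"x": 0, "y": 0, "z": 0, "ax": 0, "ay": 0, "az": 0},
    {"x": 0, "y": 0, "z": 0, "ax": 0, "ay": 0, "az": 0},
    {"x": 0, "y": 0, "z": 0, "ax": 0, "ay": 0, "az": 0},
    {"x": 0, "y": 0, "z": -10, "ax": 0, "ay": 0, "az": 0},
    {"x": 0, "y": 0, "z": -30, "ax": 0, "ay": 0, "az": 0},
    {"x": 0, "y": 0, "z": -30, "ax": 0, "ay": 0, "az": 0},
    {"x": -40, "y": 4, "z": 0, "ax": 0, "ay": 0, "az": 0},
    {"x": -45, "y": 4, "z": 0, "ax": 0, "ay": 0, "az": 0},
    {"x": -45, "y": 4, "z": 0, "ax": 0, "ay": 0, "az": 0},
    {"x": -45, "y": 4, "z": 0, "ax": 0, "ay": 0, "az": 0},
    {"x": -45, "y": 4, "z": 0, "ax": 0, "ay": 0, "az": 0},
    {"x": -40, "y": 3, "z": 0, "ax": 0, "ay": 0, "az": 0},
    {"x": -12, "y": 0, "z": 0, "ax": 0, "ay": 0, "az": 0.05},
    {"x": 0, "y": 0, "z": 20, "ax": 0, "ay": 0, "az": 0},
    {"x": 0, "y": 0, "z": 0, "ax": 0, "ay": 0, "az": 0},
    {"x": 0, "y": 0, "z": 0, "ax": 0, "ay": 0, "az": 0},
    {"x": 0, "y": 0, "z": 0, "ax": 0, "ay": 0, "az": 0},
  ],
  hand=0.5,
)

```text
time_s: 8.95
ee_pos: [0.594, -0.2089, 0.1115]
ee_rot: [0.0, 0.727, 0.687, 0.0]
force: [-0.4, 0.0, -0.0]
grip_width: 0.0427
gripper_force: 0.0
```

```bash
python3 - <<'E'
from st import *
to(596.4,-209.2,46,1.5126)
E
```

```text
t 8.9 pos [ 594.  -208.9  111.5] toolx ang 1.5136 tilt [ 0.0006 -0.0002] F [-0.4  0.  -0. ] w 42.7
delta tool mm [-0.1  2.4 65.5] az 0.001 (shift first, then turn)
```

Emit:
servo_tool(
  plan=[
    {"x": 0, "y": 2.4, "z": 25, "ax": 0, "ay": 0, "az": 0},
    {"x": 0, "y": 0, "z": 25, "ax": 0, "ay": 0, "az": 0},
    {"x": 0, "y": 0, "z": 12, "ax": 0, "ay": 0, "az": 0},
    {"x": 0, "y": 0, "z": 3.5, "ax": 0, "ay": 0, "az": 0},
    {"x": 0, "y": 0, "z": 0, "ax": 0, "ay": 0, "az": 0},
    {"x": 0, "y": 0, "z": 0, "ax": 0, "ay": 0, "az": 0},
  ],
)

```text
time_s: 9.55
ee_pos: [0.5971, -0.2098, 0.0466]
ee_rot: [0.001, 0.727, 0.686, 0.0]
force: [0.5, -1.8, 1.0]
grip_width: 0.0428
gripper_force: 0.0
```

Emit:
servo_tool(
  plan=[
    {"x": 0, "y": 0, "z": 0, "ax": 0, "ay": 0, "az": 0},
    {"x": 0, "y": 0, "z": 0, "ax": 0, "ay": 0, "az": 0},
    {"x": 0, "y": 0, "z": 0, "ax": 0, "ay": 0, "az": 0},
    {"x": 0, "y": 0, "z": 0, "ax": 0, "ay": 0, "az": 0},
    {"x": 0, "y": 0, "z": 0, "ax": 0, "ay": 0, "az": 0},
  ],
  hand=0,
)

```text
time_s: 10.05
ee_pos: [0.5969, -0.2099, 0.0463]
ee_rot: [0.001, 0.727, 0.686, 0.0]
force: [-0.2, 0.0, 4.1]
grip_width: 0.0112
gripper_force: 43.4
```

```bash
python3 - <<'E'
from st import *
to(502,62.5,110,1.562)
E
```

```text
t 10.1 pos [ 596.9 -209.9   46.3] toolx ang 1.5128 tilt [ 0.0018 -0.0007] F [-0.2  0.   4.1] w 11.2
delta tool mm [ 266.4 -110.4  -64.1] az -0.0492 (shift first, then turn)
```

Emit:
servo_tool(
  plan=[
    {"x": 0, "y": 0, "z": -20, "ax": 0, "ay": 0, "az": 0},
    {"x": 0, "y": 0, "z": -40, "ax": 0, "ay": 0, "az": 0},
    {"x": 0, "y": 0, "z": -40, "ax": 0, "ay": 0, "az": -0.049},
    {"x": 38.8, "y": -13.9, "z": 0, "ax": 0, "ay": 0, "az": 0},
    {"x": 38.8, "y": -13.9, "z": 0, "ax": 0, "ay": 0, "az": 0},
    {"x": 38.8, "y": -13.9, "z": 0, "ax": 0, "ay": 0, "az": 0},
    {"x": 38.8, "y": -13.9, "z": 0, "ax": 0, "ay": 0, "az": 0},
    {"x": 38.8, "y": -13.9, "z": 0, "ax": 0, "ay": 0, "az": 0},
    {"x": 38.8, "y": -13.9, "z": 0, "ax": 0, "ay": 0, "az": 0},
    {"x": 38.8, "y": -13.9, "z": 0, "ax": 0, "ay": 0, "az": 0},
    {"x": 0, "y": 0, "z": 30, "ax": 0, "ay": 0, "az": 0},
    {"x": 0, "y": 0, "z": 25, "ax": 0, "ay": 0, "az": 0},
    {"x": 0, "y": 0, "z": 0, "ax": 0, "ay": 0, "az": 0},
    {"x": 0, "y": 0, "z": 0, "ax": 0, "ay": 0, "az": 0},
    {"x": 0, "y": 0, "z": 0, "ax": 0, "ay": 0, "az": 0},
  ],
)

```text
time_s: 11.55
ee_pos: [0.5022, 0.0627, 0.0913]
ee_rot: [0.001, 0.71, 0.704, 0.001]
force: [0.4, -0.0, -1.7]
grip_width: 0.0113
gripper_force: 42.6
```

```bash
python3 - <<'E'
from st import *
to(502,62.5,62.5,1.562)
E
```

```text
t 11.6 pos [502.2  62.7  91.3] toolx ang 1.5612 tilt [0.0018 0.0001] F [ 0.4 -0.  -1.7] w 11.3
delta tool mm [-0.2 -0.3 28.8] az -0.0008 (shift first, then turn)
```

Emit:
servo_tool(
  plan=[
    {"x": 0, "y": 0.5, "z": 12, "ax": 0, "ay": 0, "az": 0},
    {"x": 0, "y": 0, "z": 10, "ax": 0, "ay": 0, "az": 0},
    {"x": 0, "y": 0, "z": 5, "ax": 0, "ay": 0, "az": 0},
    {"x": 0, "y": 0, "z": 1, "ax": 0, "ay": 0, "az": 0},
    {"x": 0, "y": 0, "z": 1, "ax": 0, "ay": 0, "az": 0},
    {"x": 0, "y": 0, "z": 0, "ax": 0, "ay": 0, "az": 0},
    {"x": 0, "y": 0, "z": 0, "ax": 0, "ay": 0, "az": 0},
  ],
)

```text
time_s: 12.25
ee_pos: [0.5018, 0.0628, 0.0622]
ee_rot: [-0.0, 0.71, 0.704, -0.0]
force: [-2.9, -0.9, 8.1]
grip_width: 0.0112
gripper_force: 43.9
```

Emit:
servo_tool(
  plan=[
    {"x": 0, "y": 0, "z": 0, "ax": 0, "ay": 0, "az": 0},
    {"x": 0, "y": 0, "z": 0, "ax": 0, "ay": 0, "az": 0},
    {"x": 0, "y": 0, "z": 0, "ax": 0, "ay": 0, "az": 0},
    {"x": 0, "y": 0, "z": -10, "ax": 0, "ay": 0, "az": 0},
    {"x": 0, "y": 0, "z": -30, "ax": 0, "ay": 0, "az": 0},
    {"x": 0, "y": 0, "z": -30, "ax": 0, "ay": 0, "az": 0},
    {"x": -41, "y": -3, "z": 0, "ax": 0, "ay": 0, "az": 0},
    {"x": -41, "y": -3, "z": 0, "ax": 0, "ay": 0, "az": 0},
    {"x": -41, "y": -3, "z": 0, "ax": 0, "ay": 0, "az": 0},
    {"x": -41, "y": -3, "z": 0, "ax": 0, "ay": 0, "az": 0},
    {"x": -41, "y": -3, "z": 0, "ax": 0, "ay": 0, "az": 0},
    {"x": -41, "y": -3, "z": 0, "ax": 0, "ay": 0, "az": 0},
    {"x": -42, "y": -3.5, "z": 0, "ax": 0, "ay": 0, "az": 0},
    {"x": 0, "y": 0, "z": 10, "ax": 0, "ay": 0, "az": 0.1},
    {"x": 0, "y": 0, "z": 10, "ax": 0, "ay": 0, "az": 0.09},
    {"x": 0, "y": 0, "z": 0, "ax": 0, "ay": 0, "az": 0},
    {"x": 0, "y": 0, "z": 0, "ax": 0, "ay": 0, "az": 0},
    {"x": 0, "y": 0, "z": 0, "ax": 0, "ay": 0, "az": 0},
  ],
  hand=0.5,
)

```text
time_s: 14.05
ee_pos: [0.4781, -0.2248, 0.112]
ee_rot: [0.001, 0.773, 0.634, 0.0]
force: [0.1, 0.3, 0.5]
grip_width: 0.0428
gripper_force: 0.0
```

```bash
python3 - <<'E'
from st import *
to(477.8,-224.9,46,1.3709)
c=cam('scene');save(c,'pics/s3.png',(130,120,290,240),5)
E
```

```text
t 14.1 pos [ 478.1 -224.8  112. ] toolx ang 1.3737 tilt [ 0.001  -0.0006] F [0.1 0.3 0.5] w 42.8
delta tool mm [-0.2 -0.3 66. ] az 0.0028 (shift first, then turn)
```

View pics/s3.png

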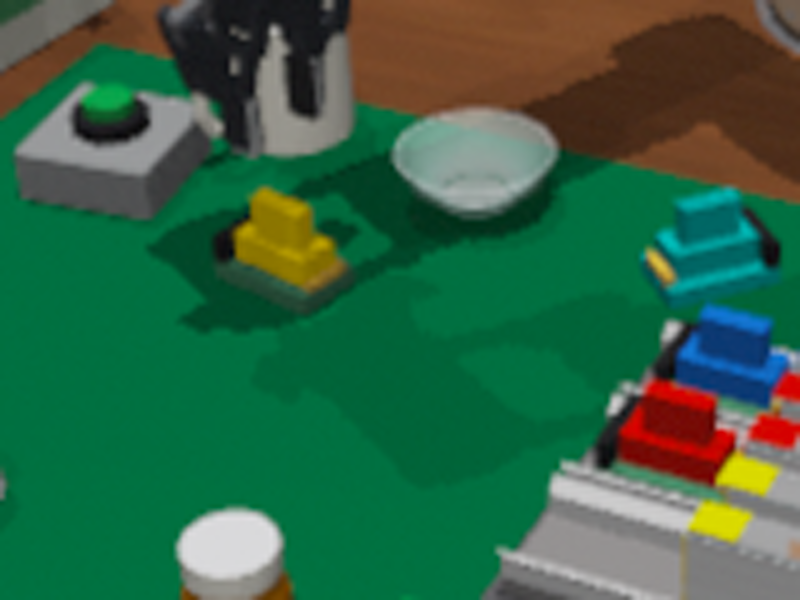

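Blue (735,355) and red (675,430) sit level in their troughs, and yellow (285,245) is where I measured it. Grasping yellow.

Emit:
servo_tool(
  plan=[
    {"x": 0, "y": 0, "z": 25, "ax": 0, "ay": 0, "az": 0},
    {"x": 0, "y": 0, "z": 25, "ax": 0, "ay": 0, "az": 0},
    {"x": 0, "y": 0, "z": 12, "ax": 0, "ay": 0, "az": 0},
    {"x": 0, "y": 0, "z": 4, "ax": 0, "ay": 0, "az": 0},
    {"x": 0, "y": 0, "z": 0, "ax": 0, "ay": 0, "az": 0},
    {"x": 0, "y": 0, "z": 0, "ax": 0, "ay": 0, "az": 0},
  ],
)

```text
time_s: 14.7
ee_pos: [0.4785, -0.2252, 0.0462]
ee_rot: [0.001, 0.774, 0.634, 0.0]
force: [-0.5, -0.7, -0.2]
grip_width: 0.0428
gripper_force: 0.0
```

Emit:
servo_tool(
  plan=[
    {"x": 0, "y": 0, "z": 0, "ax": 0, "ay": 0, "az": 0},
    {"x": 0, "y": 0, "z": 0, "ax": 0, "ay": 0, "az": 0},
    {"x": 0, "y": 0, "z": 0, "ax": 0, "ay": 0, "az": 0},
    {"x": 0, "y": 0, "z": 0, "ax": 0, "ay": 0, "az": 0},
    {"x": 0, "y": 0, "z": 0, "ax": 0, "ay": 0, "az": 0},
  ],
  hand=0,
)

```text
time_s: 15.2
ee_pos: [0.4784, -0.2252, 0.0461]
ee_rot: [0.001, 0.774, 0.633, 0.0]
force: [0.2, 0.4, 5.6]
grip_width: 0.0112
gripper_force: 43.4
```

```bash
python3 - <<'E'
from st import *
to(646,62.5,110,1.562)
E
```

```text
t 15.2 pos [ 478.4 -225.2   46.1] toolx ang 1.3717 tilt [ 0.0014 -0.0007] F [0.2 0.4 5.6] w 11.2
delta tool mm [315.1 107.5 -63.8] az -0.1903 (shift first, then turn)
```

Emit:
servo_tool(
  plan=[
    {"x": 0, "y": 0, "z": -20, "ax": 0, "ay": 0, "az": 0},
    {"x": 0, "y": 0, "z": -40, "ax": 0, "ay": 0, "az": -0.09},
    {"x": 0, "y": 0, "z": -40, "ax": 0, "ay": 0, "az": -0.1},
    {"x": 36.2, "y": 20.6, "z": 0, "ax": 0, "ay": 0, "az": 0},
    {"x": 36.2, "y": 20.6, "z": 0, "ax": 0, "ay": 0, "az": 0},
    {"x": 36.2, "y": 20.6, "z": 0, "ax": 0, "ay": 0, "az": 0},
    {"x": 36.2, "y": 20.6, "z": 0, "ax": 0, "ay": 0, "az": 0},
    {"x": 36.2, "y": 20.6, "z": 0, "ax": 0, "ay": 0, "az": 0},
    {"x": 36.2, "y": 20.6, "z": 0, "ax": 0, "ay": 0, "az": 0},
    {"x": 36.2, "y": 20.6, "z": 0, "ax": 0, "ay": 0, "az": 0},
    {"x": 36, "y": 20.6, "z": 0, "ax": 0, "ay": 0, "az": 0},
    {"x": 0, "y": 0, "z": 30, "ax": 0, "ay": 0, "az": 0},
    {"x": 0, "y": 0, "z": 25, "ax": 0, "ay": 0, "az": 0},
    {"x": 0, "y": 0, "z": 0, "ax": 0, "ay": 0, "az": 0},
    {"x": 0, "y": 0, "z": 0, "ax": 0, "ay": 0, "az": 0},
    {"x": 0, "y": 0, "z": 0, "ax": 0, "ay": 0, "az": 0},
  ],
)

```text
time_s: 16.8
ee_pos: [0.6459, 0.0627, 0.0915]
ee_rot: [0.001, 0.71, 0.704, 0.001]
force: [0.7, -0.2, -1.3]
grip_width: 0.011
gripper_force: 42.4
```

```bash
python3 - <<'E'
from st import *
to(646,62.5,62.5,1.562)
E
```

```text
t 16.8 pos [645.9  62.7  91.5] toolx ang 1.5613 tilt [0.002 0.   ] F [ 0.7 -0.2 -1.3] w 11.0
delta tool mm [-0.2  0.1 29. ] az -0.0007 (shift first, then turn)
```

Emit:
servo_tool(
  plan=[
    {"x": 0, "y": 0.3, "z": 12, "ax": 0, "ay": 0, "az": 0},
    {"x": 0, "y": 0, "z": 10, "ax": 0, "ay": 0, "az": 0},
    {"x": 0, "y": 0, "z": 5, "ax": 0, "ay": 0, "az": 0},
    {"x": 0, "y": 0, "z": 1, "ax": 0, "ay": 0, "az": 0},
    {"x": 0, "y": 0, "z": 1, "ax": 0, "ay": 0, "az": 0},
    {"x": 0, "y": 0, "z": 0, "ax": 0, "ay": 0, "az": 0},
    {"x": 0, "y": 0, "z": 0, "ax": 0, "ay": 0, "az": 0},
  ],
)

```text
time_s: 17.5
ee_pos: [0.6457, 0.0629, 0.0621]
ee_rot: [0.0, 0.71, 0.704, 0.0]
force: [-1.2, -0.5, 4.5]
grip_width: 0.011
gripper_force: 43.3
```

Emit:
servo_tool(
  plan=[
    {"x": 0, "y": 0, "z": 0, "ax": 0, "ay": 0, "az": 0},
    {"x": 0, "y": 0, "z": 0, "ax": 0, "ay": 0, "az": 0},
    {"x": 0, "y": 0, "z": 0, "ax": 0, "ay": 0, "az": 0},
    {"x": 0, "y": 0, "z": -20, "ax": 0, "ay": 0, "az": 0},
    {"x": 0, "y": 0, "z": -45, "ax": 0, "ay": 0, "az": 0},
    {"x": 0, "y": 0, "z": -45, "ax": 0, "ay": 0, "az": 0},
    {"x": 35.8, "y": -24.5, "z": 0, "ax": 0, "ay": 0, "az": 0},
    {"x": 35.8, "y": -24.5, "z": 0, "ax": 0, "ay": 0, "az": 0},
    {"x": 35.8, "y": -24.5, "z": 0, "ax": 0, "ay": 0, "az": 0},
    {"x": 35.8, "y": -24.5, "z": 0, "ax": 0, "ay": 0, "az": 0},
    {"x": 35.8, "y": -24.5, "z": 0, "ax": 0, "ay": 0, "az": 0},
    {"x": 35.8, "y": -24.5, "z": 0, "ax": 0, "ay": 0, "az": 0},
    {"x": 35.8, "y": -24.5, "z": 0, "ax": 0, "ay": 0, "az": 0},
    {"x": 35.8, "y": -24.5, "z": 0, "ax": 0, "ay": 0, "az": 0},
    {"x": 35.8, "y": -24.5, "z": 0, "ax": 0, "ay": 0, "az": -0.15},
    {"x": 0, "y": 0, "z": 20, "ax": 0, "ay": 0, "az": 0},
    {"x": 0, "y": 0, "z": 0, "ax": 0, "ay": 0, "az": 0},
    {"x": 0, "y": 0, "z": 0, "ax": 0, "ay": 0, "az": 0},
    {"x": 0, "y": 0, "z": 0, "ax": 0, "ay": 0, "az": 0},
  ],
  hand=0.6,
)

```text
time_s: 19.4
ee_pos: [0.4285, 0.3868, 0.1517]
ee_rot: [0.0, 0.656, 0.755, 0.0]
force: [-0.5, -0.4, -0.0]
grip_width: 0.0515
gripper_force: 0.0
```

```bash
python3 - <<'E'
from st import *
to(428.4,387.3,56,1.711)
c=cam('scene');save(c,'pics/s4.png',(230,120,450,285),3.6)
E
```

```text
t 19.4 pos [428.5 386.8 151.7] toolx ang 1.7104 tilt [0.0005 0.0002] F [-0.5 -0.4 -0. ] w 51.5
delta tool mm [ 0.5 -0.  95.7] az -0.0006 (shift first, then turn)
```

View pics/s4.png

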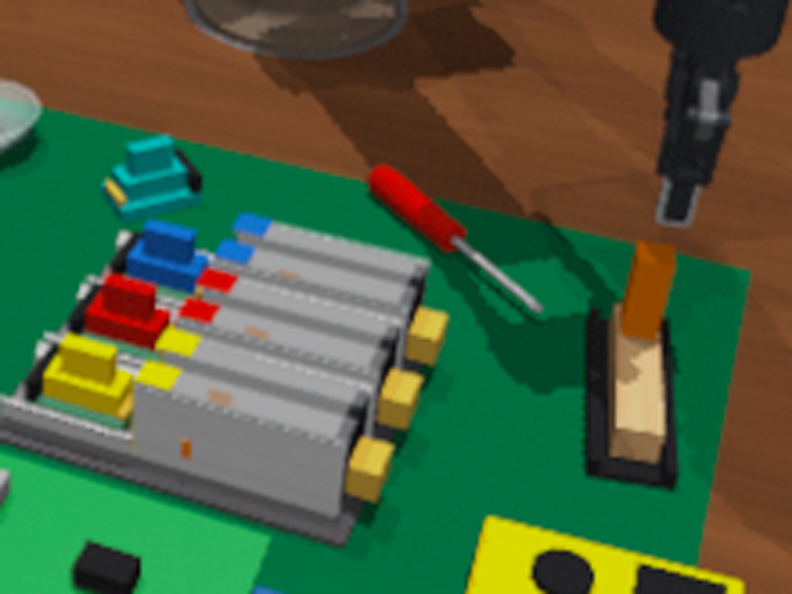

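All three modules lie in their troughs: yellow (85,375), red (127,310), blue (165,255). The gripper is above the orange post (655,285). Grasping the stick.

Emit:
servo_tool(
  plan=[
    {"x": 0.5, "y": 0, "z": 30, "ax": 0, "ay": 0, "az": 0},
    {"x": 0, "y": 0, "z": 30, "ax": 0, "ay": 0, "az": 0},
    {"x": 0, "y": 0, "z": 25, "ax": 0, "ay": 0, "az": 0},
    {"x": 0, "y": 0, "z": 11, "ax": 0, "ay": 0, "az": 0},
    {"x": 0, "y": 0, "z": 0, "ax": 0, "ay": 0, "az": 0},
    {"x": 0, "y": 0, "z": 0, "ax": 0, "ay": 0, "az": 0},
    {"x": 0, "y": 0, "z": 0, "ax": 0, "ay": 0, "az": 0},
  ],
  hand=0.7,
)

```text
time_s: 20.15
ee_pos: [0.4291, 0.3886, 0.0571]
ee_rot: [0.0, 0.656, 0.755, 0.002]
force: [1.3, 0.1, -0.2]
grip_width: 0.0597
gripper_force: 0.0
```

Emit:
servo_tool(
  plan=[
    {"x": 0, "y": 0, "z": 0, "ax": 0, "ay": 0, "az": 0},
    {"x": 0, "y": 0, "z": 0, "ax": 0, "ay": 0, "az": 0},
    {"x": 0, "y": 0, "z": 0, "ax": 0, "ay": 0, "az": 0},
    {"x": 0, "y": 0, "z": 0, "ax": 0, "ay": 0, "az": 0},
    {"x": 0, "y": 0, "z": 0, "ax": 0, "ay": 0, "az": 0},
    {"x": 0, "y": 0, "z": 0, "ax": 0, "ay": 0, "az": 0},
  ],
  hand=0,
  grip_force=80,
)

```text
time_s: 20.75
ee_pos: [0.4283, 0.3883, 0.0563]
ee_rot: [0.0, 0.656, 0.755, 0.001]
force: [-0.5, -0.5, 6.4]
grip_width: 0.0228
gripper_force: 78.9
```

```bash
python3 - <<'E'
from st import *
s,M=st();print(s['ft_torque'],s['joints'])
E
```

```text
t 20.8 pos [428.3 388.3  56.3] toolx ang 1.7118 tilt [0.0013 0.0011] F [-0.5 -0.5  6.4] w 22.8
[-0.04089318  0.15092602 -0.04256637] [6.61153222e-01 4.64219946e-01 1.85657808e+00 7.34690411e-05
 8.19075697e-01 5.20102066e-01]
```

Emit:
servo_tool(
  plan=[
    {"x": 0, "y": 0, "z": -30, "ax": 0, "ay": 0, "az": 0},
    {"x": 0, "y": 0, "z": -45, "ax": 0, "ay": 0, "az": 0},
    {"x": 0, "y": 0, "z": -45, "ax": 0, "ay": 0, "az": 0},
    {"x": -40, "y": 0, "z": 0, "ax": 0, "ay": 0, "az": 0},
    {"x": -40, "y": 0, "z": 0, "ax": 0, "ay": 0, "az": 0},
    {"x": -40, "y": 0, "z": 0, "ax": 0, "ay": 0, "az": 0},
    {"x": -40, "y": 0, "z": 0, "ax": 0, "ay": 0, "az": 0},
    {"x": -40, "y": 0, "z": 0, "ax": 0, "ay": 0, "az": 0},
    {"x": 0, "y": 0, "z": 0, "ax": 0, "ay": 0, "az": -0.142},
    {"x": 0, "y": 0, "z": 0, "ax": 0, "ay": 0, "az": -0.142},
    {"x": 0, "y": 0, "z": 0, "ax": 0, "ay": 0, "az": -0.142},
    {"x": 0, "y": 0, "z": 0, "ax": 0, "ay": 0, "az": -0.142},
    {"x": 0, "y": 0, "z": 0, "ax": 0, "ay": 0, "az": -0.142},
    {"x": 0, "y": 0, "z": 0, "ax": 0, "ay": 0, "az": -0.142},
    {"x": 0, "y": 0, "z": 0, "ax": 0, "ay": 0, "az": -0.142},
    {"x": 0, "y": 0, "z": 0, "ax": 0, "ay": 0, "az": -0.142},
    {"x": 0, "y": 0, "z": 0, "ax": 0, "ay": 0, "az": -0.142},
    {"x": 0, "y": 0, "z": 0, "ax": 0, "ay": 0, "az": -0.142},
    {"x": 0, "y": 0, "z": 0, "ax": 0, "ay": 0, "az": 0},
  ],
)

```text
time_s: 22.65
ee_pos: [0.4548, 0.1895, 0.1744]
ee_rot: [-0.001, 0.005, 1.0, -0.0]
force: [-0.5, 0.1, -1.3]
grip_width: 0.0229
gripper_force: 78.4
```

```bash
python3 - <<'E'
from st import *
to(643.8,-110,110,3.133)
E
```

```text
t 22.6 pos [454.8 189.5 174.4] toolx ang 3.1317 tilt [-0.0019 -0.0006] F [-0.5  0.1 -1.3] w 22.9
delta tool mm [-192.  -297.5   64.2] az -0.0013 (shift first, then turn)
```

Emit:
servo_tool(
  plan=[
    {"x": -24, "y": -37.2, "z": 0, "ax": 0, "ay": 0, "az": 0},
    {"x": -24, "y": -37.2, "z": 0, "ax": 0, "ay": 0, "az": 0},
    {"x": -24, "y": -37.2, "z": 0, "ax": 0, "ay": 0, "az": 0},
    {"x": -24, "y": -37.2, "z": 0, "ax": 0, "ay": 0, "az": 0},
    {"x": -24, "y": -37.2, "z": 0, "ax": 0, "ay": 0, "az": 0},
    {"x": -24, "y": -37.2, "z": 0, "ax": 0, "ay": 0, "az": 0},
    {"x": -24, "y": -37.2, "z": 0, "ax": 0, "ay": 0, "az": 0},
    {"x": -24, "y": -37.2, "z": 0, "ax": 0, "ay": 0, "az": 0},
    {"x": 0, "y": 0, "z": 30, "ax": 0, "ay": 0, "az": 0},
    {"x": 0, "y": 0, "z": 30, "ax": 0, "ay": 0, "az": 0},
    {"x": 0, "y": 0, "z": 0, "ax": 0, "ay": 0, "az": 0},
    {"x": 0, "y": 0, "z": 0, "ax": 0, "ay": 0, "az": 0},
    {"x": 0, "y": 0, "z": 0, "ax": 0, "ay": 0, "az": 0},
  ],
)

```text
time_s: 23.95
ee_pos: [0.646, -0.1097, 0.1169]
ee_rot: [0.001, 0.005, 1.0, -0.0]
force: [1.0, 0.0, -1.6]
grip_width: 0.0233
gripper_force: 78.7
```

```bash
python3 - <<'E'
from st import *
to(643.8,-110,68.5,3.133)
c=cam('scene');A=c['color'];c2=cam('top')
a=cv2.resize(A[170:290,180:320][:,:,::-1],None,fx=2.8,fy=2.8,interpolation=cv2.INTER_CUBIC)
b=cv2.resize(c2['color'][120:240,190:330][:,:,::-1],None,fx=2.8,fy=2.8,interpolation=cv2.INTER_CUBIC)
cv2.imwrite('pics/s5.png',np.hstack([a,b]))
E
```

```text
t 23.9 pos [ 646.  -109.7  116.9] toolx ang 3.1313 tilt [ 0.0026 -0.0006] F [ 1.   0.  -1.6] w 23.3
delta tool mm [ 2.3 -0.3 48.4] az -0.0017 (shift first, then turn)
```

View pics/s5.png

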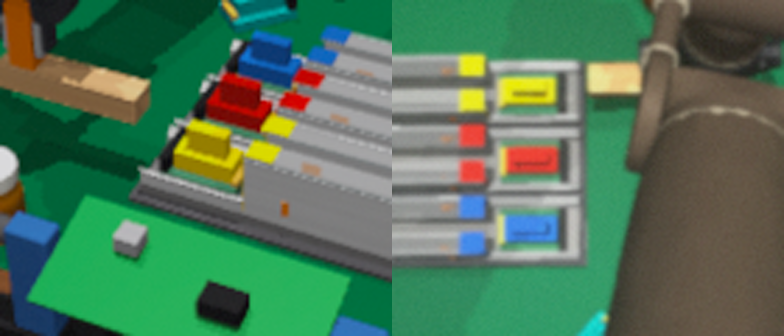

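Left: stick level, in line behind the yellow trough, tip at (140,105). Right: all three modules straight in their troughs. Lowering and approaching.

Emit:
servo_tool(
  plan=[
    {"x": 2, "y": 0, "z": 20, "ax": 0, "ay": 0, "az": 0},
    {"x": 0, "y": 0, "z": 20, "ax": 0, "ay": 0, "az": 0},
    {"x": 0, "y": 0, "z": 8, "ax": 0, "ay": 0, "az": 0},
    {"x": 0, "y": 0, "z": 0, "ax": 0, "ay": 0, "az": 0},
    {"x": 0, "y": 0, "z": 0, "ax": 0, "ay": 0, "az": 0},
    {"x": 0, "y": 5, "z": 0, "ax": 0, "ay": 0, "az": 0},
    {"x": 0, "y": 5, "z": 0, "ax": 0, "ay": 0, "az": 0},
    {"x": 0, "y": 5, "z": 0, "ax": 0, "ay": 0, "az": 0},
    {"x": 0, "y": 5, "z": 0, "ax": 0, "ay": 0, "az": 0},
    {"x": 0, "y": 3, "z": 0, "ax": 0, "ay": 0, "az": 0},
    {"x": 0, "y": 3, "z": 0, "ax": 0, "ay": 0, "az": 0},
    {"x": 0, "y": 3, "z": 0, "ax": 0, "ay": 0, "az": 0},
    {"x": 0, "y": 3, "z": 0, "ax": 0, "ay": 0, "az": 0},
    {"x": 0, "y": 3, "z": 0, "ax": 0, "ay": 0, "az": 0},
    {"x": 0, "y": 3, "z": 0, "ax": 0, "ay": 0, "az": 0},
  ],
)

```text
time_s: 25.55
ee_pos: [0.6432, -0.0717, 0.0673]
ee_rot: [0.0, 0.005, 1.0, -0.0]
force: [0.3, -0.2, -1.1]
grip_width: 0.0229
gripper_force: 78.9
```

```bash
python3 - <<'E'
from st import *
to(644.9,0,68.5,3.133)
E
```

```text
t 25.6 pos [643.2 -71.7  67.3] toolx ang 3.1317 tilt [ 0.0001 -0.0001] F [ 0.3 -0.2 -1.1] w 22.9
delta tool mm [-1.  71.7 -1.2] az -0.0013 (shift first, then turn)
```

Emit:
servo_tool(
  plan=[
    {"x": -1, "y": 4, "z": 0, "ax": 0, "ay": 0, "az": 0},
    {"x": 0, "y": 4, "z": 0, "ax": 0, "ay": 0, "az": 0},
    {"x": 0, "y": 4, "z": 0, "ax": 0, "ay": 0, "az": 0},
    {"x": 0, "y": 4, "z": 0, "ax": 0, "ay": 0, "az": 0},
    {"x": 0, "y": 4, "z": 0, "ax": 0, "ay": 0, "az": 0},
    {"x": 0, "y": 4, "z": 0, "ax": 0, "ay": 0, "az": 0},
    {"x": 0, "y": 4, "z": 0, "ax": 0, "ay": 0, "az": 0},
    {"x": 0, "y": 4, "z": 0, "ax": 0, "ay": 0, "az": 0},
    {"x": 0, "y": 4, "z": 0, "ax": 0, "ay": 0, "az": 0},
    {"x": 0, "y": 4, "z": 0, "ax": 0, "ay": 0, "az": 0},
  ],
)

```text
time_s: 26.55
ee_pos: [0.6445, -0.0314, 0.0672]
ee_rot: [-0.0, 0.005, 1.0, 0.0]
force: [-0.1, -1.0, -2.5]
grip_width: 0.0233
gripper_force: 78.8
```

Emit:
servo_tool(
  plan=[
    {"x": 0, "y": 4, "z": 0, "ax": 0, "ay": 0, "az": 0},
    {"x": 0, "y": 4, "z": 0, "ax": 0, "ay": 0, "az": 0},
    {"x": 0, "y": 4, "z": 0, "ax": 0, "ay": 0, "az": 0},
    {"x": 0, "y": 4, "z": 0, "ax": 0, "ay": 0, "az": 0},
    {"x": 0, "y": 4, "z": 0, "ax": 0, "ay": 0, "az": 0},
    {"x": 0, "y": 4, "z": 0, "ax": 0, "ay": 0, "az": 0},
    {"x": 0, "y": 4, "z": 0, "ax": 0, "ay": 0, "az": 0},
    {"x": 0, "y": 4, "z": 0, "ax": 0, "ay": 0, "az": 0},
    {"x": 0, "y": 4, "z": 0, "ax": 0, "ay": 0, "az": 0},
    {"x": 0, "y": 0, "z": 0, "ax": 0, "ay": 0, "az": 0},
  ],
)

```text
time_s: 27.55
ee_pos: [0.6449, 0.005, 0.0673]
ee_rot: [-0.0, 0.005, 1.0, 0.0]
force: [0.7, 0.1, -1.2]
grip_width: 0.0235
gripper_force: 78.8
```

Emit:
servo_tool(
  plan=[
    {"x": 0, "y": 3, "z": 0, "ax": 0, "ay": 0, "az": 0},
    {"x": 0, "y": 3, "z": 0, "ax": 0, "ay": 0, "az": 0},
    {"x": 0, "y": 3, "z": 0, "ax": 0, "ay": 0, "az": 0},
    {"x": 0, "y": 2, "z": 0, "ax": 0, "ay": 0, "az": 0},
    {"x": 0, "y": 2, "z": 0, "ax": 0, "ay": 0, "az": 0},
    {"x": 0, "y": 2, "z": 0, "ax": 0, "ay": 0, "az": 0},
    {"x": 0, "y": 2, "z": 0, "ax": 0, "ay": 0, "az": 0},
  ],
)

```text
time_s: 28.25
ee_pos: [0.6452, 0.0214, 0.0673]
ee_rot: [0.0, 0.005, 1.0, -0.0]
force: [0.0, -0.8, -1.6]
grip_width: 0.0235
gripper_force: 78.9
```

Emit:
servo_tool(
  plan=[
    {"x": 0, "y": 1.5, "z": 0, "ax": 0, "ay": 0, "az": 0},
    {"x": 0, "y": 1.5, "z": 0, "ax": 0, "ay": 0, "az": 0},
    {"x": 0, "y": 1.5, "z": 0, "ax": 0, "ay": 0, "az": 0},
  ],
)

```text
time_s: 28.55
ee_pos: [0.6452, 0.0252, 0.0674]
ee_rot: [-0.0, 0.005, 1.0, -0.001]
force: [-0.5, -5.1, -0.1]
grip_width: 0.0231
gripper_force: 79.1
```

Emit:
servo_tool(
  plan=[
    {"x": 0, "y": 1.5, "z": 0, "ax": 0, "ay": 0, "az": 0},
    {"x": 0, "y": 1.5, "z": 0, "ax": 0, "ay": 0, "az": 0},
    {"x": 0, "y": 1.5, "z": 0, "ax": 0, "ay": 0, "az": 0},
  ],
)

```text
time_s: 28.85
ee_pos: [0.6454, 0.029, 0.0676]
ee_rot: [0.0, 0.005, 1.0, -0.001]
force: [-1.0, -6.0, -0.9]
grip_width: 0.0232
gripper_force: 79.1
```

Emit:
servo_tool(
  plan=[
    {"x": 0, "y": 1, "z": 0, "ax": 0, "ay": 0, "az": 0},
    {"x": 0, "y": 1, "z": 0, "ax": 0, "ay": 0, "az": 0},
    {"x": 0, "y": 1, "z": 0, "ax": 0, "ay": 0, "az": 0},
  ],
)

```text
time_s: 29.15
ee_pos: [0.6455, 0.0313, 0.0677]
ee_rot: [0.0, 0.005, 1.0, -0.002]
force: [-0.7, -8.4, 1.0]
grip_width: 0.023
gripper_force: 79.1
```

Emit:
servo_tool(
  plan=[
    {"x": 0, "y": 1, "z": 0, "ax": 0, "ay": 0, "az": 0},
    {"x": 0, "y": 1, "z": 0, "ax": 0, "ay": 0, "az": 0},
    {"x": 0, "y": 1, "z": 0, "ax": 0, "ay": 0, "az": 0},
  ],
)

```text
time_s: 29.45
ee_pos: [0.6456, 0.0337, 0.0678]
ee_rot: [0.0, 0.004, 1.0, -0.002]
force: [-0.9, -9.5, 1.0]
grip_width: 0.0233
gripper_force: 79.2
```

Emit:
servo_tool(
  plan=[
    {"x": 0, "y": 1, "z": 0, "ax": 0, "ay": 0, "az": 0},
    {"x": 0, "y": 1, "z": 0, "ax": 0, "ay": 0, "az": 0},
  ],
)

```text
time_s: 29.65
ee_pos: [0.6454, 0.0373, 0.0674]
ee_rot: [0.0, 0.005, 1.0, -0.001]
force: [-0.3, -6.1, 0.6]
grip_width: 0.023
gripper_force: 79.2
```

Emit:
servo_tool(
  plan=[
    {"x": 0, "y": 1, "z": 0, "ax": 0, "ay": 0, "az": 0},
    {"x": 0, "y": 1, "z": 0, "ax": 0, "ay": 0, "az": 0},
  ],
)

```text
time_s: 29.85
ee_pos: [0.6454, 0.0401, 0.0674]
ee_rot: [0.0, 0.005, 1.0, -0.0]
force: [0.3, -4.2, -0.2]
grip_width: 0.0231
gripper_force: 79.2
```

Emit:
servo_tool(
  plan=[
    {"x": 0, "y": 1, "z": 0, "ax": 0, "ay": 0, "az": 0},
    {"x": 0, "y": 1, "z": 0, "ax": 0, "ay": 0, "az": 0},
  ],
)

```text
time_s: 30.05
ee_pos: [0.6453, 0.0435, 0.0671]
ee_rot: [0.0, 0.005, 1.0, 0.001]
force: [0.4, -0.1, -1.7]
grip_width: 0.0229
gripper_force: 79.0
```

Force peaked at 9.5 N and dropped to ~0, so yellow snapped. Adding 3 mm margin (end wall still ~8 mm away), then backing out.

Emit:
servo_tool(
  plan=[
    {"x": 0, "y": 1, "z": 0, "ax": 0, "ay": 0, "az": 0},
    {"x": 0, "y": 1, "z": 0, "ax": 0, "ay": 0, "az": 0},
    {"x": 0, "y": 1, "z": 0, "ax": 0, "ay": 0, "az": 0},
    {"x": 0, "y": 0, "z": 0, "ax": 0, "ay": 0, "az": 0},
  ],
)

```text
time_s: 30.45
ee_pos: [0.6452, 0.0459, 0.0671]
ee_rot: [-0.0, 0.005, 1.0, 0.0]
force: [0.6, 0.3, -1.6]
grip_width: 0.0231
gripper_force: 78.9
```

Emit:
servo_tool(
  plan=[
    {"x": 0, "y": -10, "z": 0, "ax": 0, "ay": 0, "az": 0},
    {"x": 0, "y": -20, "z": 0, "ax": 0, "ay": 0, "az": 0},
    {"x": 0, "y": -30, "z": 0, "ax": 0, "ay": 0, "az": 0},
    {"x": 0, "y": -30, "z": 0, "ax": 0, "ay": 0, "az": 0},
    {"x": 0, "y": -30, "z": 0, "ax": 0, "ay": 0, "az": 0},
    {"x": 0, "y": -30, "z": 0, "ax": 0, "ay": 0, "az": 0},
    {"x": 0, "y": -6, "z": 0, "ax": 0, "ay": 0, "az": 0},
    {"x": 0, "y": 0, "z": -30, "ax": 0, "ay": 0, "az": 0},
    {"x": 24, "y": 0, "z": 0, "ax": 0, "ay": 0, "az": 0},
    {"x": 24, "y": 0, "z": 0, "ax": 0, "ay": 0, "az": 0},
    {"x": 24, "y": 0, "z": 0, "ax": 0, "ay": 0, "az": 0},
    {"x": 0, "y": 0, "z": 28, "ax": 0, "ay": 0, "az": 0},
    {"x": 0, "y": 0, "z": 0, "ax": 0, "ay": 0, "az": 0},
    {"x": 0, "y": 0, "z": 0, "ax": 0, "ay": 0, "az": 0},
  ],
)

```text
time_s: 31.85
ee_pos: [0.5714, -0.1097, 0.069]
ee_rot: [-0.001, 0.005, 1.0, 0.0]
force: [0.2, -0.4, -1.7]
grip_width: 0.0231
gripper_force: 78.7
```

```bash
python3 - <<'E'
from st import *
to(572.3,-109,67.5,3.133)
c=cam('scene');A=c['color'];c2=cam('top')
a=cv2.resize(A[170:290,180:320][:,:,::-1],None,fx=2.8,fy=2.8,interpolation=cv2.INTER_CUBIC)
b=cv2.resize(c2['color'][120:240,190:330][:,:,::-1],None,fx=2.8,fy=2.8,interpolation=cv2.INTER_CUBIC)
cv2.imwrite('pics/s6.png',np.hstack([a,b]))
E
```

```text
t 31.9 pos [ 571.4 -109.7   69. ] toolx ang 3.1317 tilt [-0.0012  0.0007] F [ 0.2 -0.4 -1.7] w 23.1
delta tool mm [-0.9  0.7  1.5] az -0.0013 (shift first, then turn)
```

View pics/s6.png

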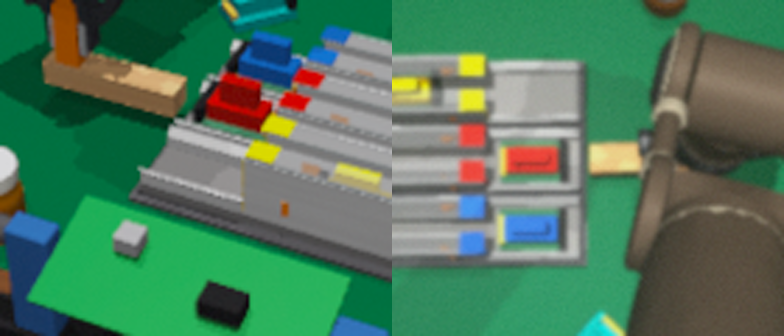

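Yellow is inside its tunnel; its rib shows at (408,90) right and (355,175) left, and the trough is empty. The stick is lined up behind red. Pushing red the same way.

Emit:
servo_tool(
  plan=[
    {"x": -1, "y": 8, "z": 1.3, "ax": 0, "ay": 0, "az": 0},
    {"x": 0, "y": 8, "z": 0, "ax": 0, "ay": 0, "az": 0},
    {"x": 0, "y": 3, "z": 0, "ax": 0, "ay": 0, "az": 0},
    {"x": 0, "y": 3, "z": 0, "ax": 0, "ay": 0, "az": 0},
    {"x": 0, "y": 3, "z": 0, "ax": 0, "ay": 0, "az": 0},
    {"x": 0, "y": 3, "z": 0, "ax": 0, "ay": 0, "az": 0},
    {"x": 0, "y": 3, "z": 0, "ax": 0, "ay": 0, "az": 0},
    {"x": 0, "y": 4, "z": 0, "ax": 0, "ay": 0, "az": 0},
    {"x": 0, "y": 4, "z": 0, "ax": 0, "ay": 0, "az": 0},
    {"x": 0, "y": 4, "z": 0, "ax": 0, "ay": 0, "az": 0},
    {"x": 0, "y": 4, "z": 0, "ax": 0, "ay": 0, "az": 0},
    {"x": 0, "y": 4, "z": 0, "ax": 0, "ay": 0, "az": 0},
    {"x": 0, "y": 4, "z": 0, "ax": 0, "ay": 0, "az": 0},
  ],
)

```text
time_s: 33.25
ee_pos: [0.5734, -0.0547, 0.068]
ee_rot: [0.0, 0.005, 1.0, 0.0]
force: [-0.2, -1.8, -0.8]
grip_width: 0.0231
gripper_force: 78.8
```

Emit:
servo_tool(
  plan=[
    {"x": 0, "y": 4, "z": 0, "ax": 0, "ay": 0, "az": 0},
    {"x": 0, "y": 4, "z": 0, "ax": 0, "ay": 0, "az": 0},
    {"x": 0, "y": 4, "z": 0, "ax": 0, "ay": 0, "az": 0},
    {"x": 0, "y": 4, "z": 0, "ax": 0, "ay": 0, "az": 0},
    {"x": 0, "y": 4, "z": 0, "ax": 0, "ay": 0, "az": 0},
    {"x": 0, "y": 4, "z": 0, "ax": 0, "ay": 0, "az": 0},
    {"x": 0, "y": 4, "z": 0, "ax": 0, "ay": 0, "az": 0},
    {"x": 0, "y": 4, "z": 0, "ax": 0, "ay": 0, "az": 0},
  ],
)

```text
time_s: 34.05
ee_pos: [0.5736, -0.0227, 0.068]
ee_rot: [-0.0, 0.005, 1.0, -0.0]
force: [0.7, -0.2, -0.4]
grip_width: 0.0231
gripper_force: 78.8
```

Emit:
servo_tool(
  plan=[
    {"x": 0, "y": 4, "z": 0, "ax": 0, "ay": 0, "az": 0},
    {"x": 0, "y": 4, "z": 0, "ax": 0, "ay": 0, "az": 0},
    {"x": 0, "y": 4, "z": 0, "ax": 0, "ay": 0, "az": 0},
    {"x": 0, "y": 4, "z": 0, "ax": 0, "ay": 0, "az": 0},
    {"x": 0, "y": 4, "z": 0, "ax": 0, "ay": 0, "az": 0},
    {"x": 0, "y": 4, "z": 0, "ax": 0, "ay": 0, "az": 0},
    {"x": 0, "y": 3, "z": 0, "ax": 0, "ay": 0, "az": 0},
  ],
)

```text
time_s: 34.75
ee_pos: [0.5738, 0.0044, 0.0679]
ee_rot: [-0.0, 0.005, 1.0, 0.0]
force: [0.3, -1.4, -0.6]
grip_width: 0.0229
gripper_force: 78.9
```

Same stage as yellow before its catches, so I repeat those numbers.

Emit:
servo_tool(
  plan=[
    {"x": 0, "y": 3, "z": 0, "ax": 0, "ay": 0, "az": 0},
    {"x": 0, "y": 3, "z": 0, "ax": 0, "ay": 0, "az": 0},
    {"x": 0, "y": 3, "z": 0, "ax": 0, "ay": 0, "az": 0},
    {"x": 0, "y": 2, "z": 0, "ax": 0, "ay": 0, "az": 0},
    {"x": 0, "y": 2, "z": 0, "ax": 0, "ay": 0, "az": 0},
    {"x": 0, "y": 2, "z": 0, "ax": 0, "ay": 0, "az": 0},
    {"x": 0, "y": 2, "z": 0, "ax": 0, "ay": 0, "az": 0},
  ],
)

```text
time_s: 35.45
ee_pos: [0.574, 0.0211, 0.0679]
ee_rot: [-0.0, 0.005, 1.0, 0.0]
force: [-0.1, -1.1, -0.5]
grip_width: 0.0228
gripper_force: 78.9
```

Emit:
servo_tool(
  plan=[
    {"x": 0, "y": 1.5, "z": 0, "ax": 0, "ay": 0, "az": 0},
    {"x": 0, "y": 1.5, "z": 0, "ax": 0, "ay": 0, "az": 0},
    {"x": 0, "y": 1.5, "z": 0, "ax": 0, "ay": 0, "az": 0},
  ],
)

```text
time_s: 35.75
ee_pos: [0.5746, 0.0252, 0.0681]
ee_rot: [0.001, 0.005, 1.0, -0.0]
force: [1.0, -3.7, -2.0]
grip_width: 0.0232
gripper_force: 78.7
```

Emit:
servo_tool(
  plan=[
    {"x": 0, "y": 1, "z": 0, "ax": 0, "ay": 0, "az": 0},
    {"x": 0, "y": 1, "z": 0, "ax": 0, "ay": 0, "az": 0},
    {"x": 0, "y": 1, "z": 0, "ax": 0, "ay": 0, "az": 0},
  ],
)

```text
time_s: 36.05
ee_pos: [0.5744, 0.0279, 0.0682]
ee_rot: [0.0, 0.005, 1.0, -0.001]
force: [0.2, -5.0, -0.2]
grip_width: 0.0233
gripper_force: 78.7
```

Emit:
servo_tool(
  plan=[
    {"x": 0, "y": 1, "z": 0, "ax": 0, "ay": 0, "az": 0},
    {"x": 0, "y": 1, "z": 0, "ax": 0, "ay": 0, "az": 0},
    {"x": 0, "y": 1, "z": 0, "ax": 0, "ay": 0, "az": 0},
  ],
)

```text
time_s: 36.35
ee_pos: [0.5745, 0.0304, 0.0683]
ee_rot: [0.0, 0.005, 1.0, -0.001]
force: [0.5, -6.3, -0.2]
grip_width: 0.023
gripper_force: 78.8
```

Emit:
servo_tool(
  plan=[
    {"x": 0, "y": 1, "z": 0, "ax": 0, "ay": 0, "az": 0},
    {"x": 0, "y": 1, "z": 0, "ax": 0, "ay": 0, "az": 0},
    {"x": 0, "y": 1, "z": 0, "ax": 0, "ay": 0, "az": 0},
  ],
)

```text
time_s: 36.65
ee_pos: [0.5746, 0.0329, 0.0684]
ee_rot: [0.0, 0.004, 1.0, -0.001]
force: [0.1, -8.4, 0.8]
grip_width: 0.023
gripper_force: 78.9
```

Emit:
servo_tool(
  plan=[
    {"x": 0, "y": 1, "z": 0, "ax": 0, "ay": 0, "az": 0},
    {"x": 0, "y": 1, "z": 0, "ax": 0, "ay": 0, "az": 0},
  ],
)

```text
time_s: 36.85
ee_pos: [0.5746, 0.0352, 0.0683]
ee_rot: [0.0, 0.005, 1.0, -0.001]
force: [0.0, -3.4, -2.2]
grip_width: 0.0231
gripper_force: 78.9
```

Emit:
servo_tool(
  plan=[
    {"x": 0, "y": 1, "z": 0, "ax": 0, "ay": 0, "az": 0},
    {"x": 0, "y": 1, "z": 0, "ax": 0, "ay": 0, "az": 0},
    {"x": 0, "y": 1, "z": 0, "ax": 0, "ay": 0, "az": 0},
  ],
)

```text
time_s: 37.15
ee_pos: [0.5744, 0.0395, 0.0681]
ee_rot: [0.0, 0.005, 1.0, -0.0]
force: [0.4, -4.3, -0.1]
grip_width: 0.0228
gripper_force: 79.1
```

Emit:
servo_tool(
  plan=[
    {"x": 0, "y": 1, "z": 0, "ax": 0, "ay": 0, "az": 0},
    {"x": 0, "y": 1, "z": 0, "ax": 0, "ay": 0, "az": 0},
    {"x": 0, "y": 1, "z": 0, "ax": 0, "ay": 0, "az": 0},
  ],
)

```text
time_s: 37.45
ee_pos: [0.5738, 0.0436, 0.0677]
ee_rot: [-0.001, 0.005, 1.0, 0.001]
force: [-0.3, 0.3, -1.6]
grip_width: 0.0231
gripper_force: 78.9
```

Emit:
servo_tool(
  plan=[
    {"x": 0, "y": 1, "z": 0, "ax": 0, "ay": 0, "az": 0},
    {"x": 0, "y": 1, "z": 0, "ax": 0, "ay": 0, "az": 0},
  ],
)

```text
time_s: 37.65
ee_pos: [0.5737, 0.0451, 0.0676]
ee_rot: [-0.001, 0.005, 1.0, 0.0]
force: [-0.1, -0.7, -1.3]
grip_width: 0.0233
gripper_force: 79.1
```

Red snapped too (peak ~8.4 N, now ~0). On to blue.

Emit:
servo_tool(
  plan=[
    {"x": 0, "y": 0.5, "z": 0, "ax": 0, "ay": 0, "az": 0},
    {"x": 0, "y": 0, "z": 0, "ax": 0, "ay": 0, "az": 0},
    {"x": 0, "y": 0, "z": 0, "ax": 0, "ay": 0, "az": 0},
    {"x": 0, "y": -10, "z": 0, "ax": 0, "ay": 0, "az": 0},
    {"x": 0, "y": -20, "z": 0, "ax": 0, "ay": 0, "az": 0},
    {"x": 0, "y": -30, "z": 0, "ax": 0, "ay": 0, "az": 0},
    {"x": 0, "y": -30, "z": 0, "ax": 0, "ay": 0, "az": 0},
    {"x": 0, "y": -30, "z": 0, "ax": 0, "ay": 0, "az": 0},
    {"x": 0, "y": -30, "z": 0, "ax": 0, "ay": 0, "az": 0},
    {"x": 0, "y": -6, "z": 0, "ax": 0, "ay": 0, "az": 0},
    {"x": 0, "y": 0, "z": -30, "ax": 0, "ay": 0, "az": 0},
    {"x": 24, "y": 0, "z": 0, "ax": 0, "ay": 0, "az": 0},
    {"x": 24, "y": 0, "z": 0, "ax": 0, "ay": 0, "az": 0},
    {"x": 24, "y": 0, "z": 0, "ax": 0, "ay": 0, "az": 0},
    {"x": 0, "y": 0, "z": 29.5, "ax": 0, "ay": 0, "az": 0},
    {"x": 0, "y": 0, "z": 0, "ax": 0, "ay": 0, "az": 0},
    {"x": 0, "y": 0, "z": 0, "ax": 0, "ay": 0, "az": 0},
  ],
)

```text
time_s: 39.35
ee_pos: [0.5004, -0.1101, 0.0683]
ee_rot: [-0.001, 0.005, 1.0, 0.0]
force: [0.8, -0.7, -1.5]
grip_width: 0.0231
gripper_force: 78.8
```

```bash
python3 - <<'E'
from st import *
to(500.3,-109,67.5,3.133)
c=cam('scene');A=c['color'];c2=cam('top')
a=cv2.resize(A[170:290,180:320][:,:,::-1],None,fx=2.8,fy=2.8,interpolation=cv2.INTER_CUBIC)
b=cv2.resize(c2['color'][120:240,190:330][:,:,::-1],None,fx=2.8,fy=2.8,interpolation=cv2.INTER_CUBIC)
cv2.imwrite('pics/s7.png',np.hstack([a,b]))
E
```

```text
t 39.4 pos [ 500.4 -110.1   68.3] toolx ang 3.1318 tilt [-0.0013  0.0006] F [ 0.8 -0.7 -1.5] w 23.1
delta tool mm [0.1 1.1 0.8] az -0.0012 (shift first, then turn)
```

View pics/s7.png

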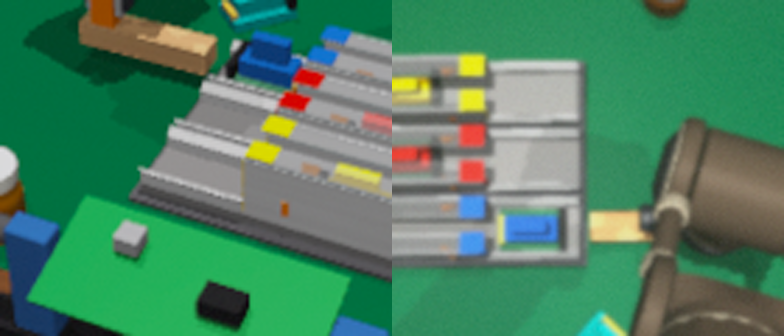

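Yellow and red are both in their tunnels (ribs at (408,90) and (408,158) right), and blue sits unmoved at (530,230) with the stick behind it. Pushing blue.

Emit:
servo_tool(
  plan=[
    {"x": 0, "y": 8, "z": 0.8, "ax": 0, "ay": 0, "az": 0},
    {"x": 0, "y": 8, "z": 0, "ax": 0, "ay": 0, "az": 0},
    {"x": 0, "y": 3, "z": 0, "ax": 0, "ay": 0, "az": 0},
    {"x": 0, "y": 3, "z": 0, "ax": 0, "ay": 0, "az": 0},
    {"x": 0, "y": 3, "z": 0, "ax": 0, "ay": 0, "az": 0},
    {"x": 0, "y": 3, "z": 0, "ax": 0, "ay": 0, "az": 0},
    {"x": 0, "y": 3, "z": 0, "ax": 0, "ay": 0, "az": 0},
    {"x": 0, "y": 4, "z": 0, "ax": 0, "ay": 0, "az": 0},
    {"x": 0, "y": 4, "z": 0, "ax": 0, "ay": 0, "az": 0},
    {"x": 0, "y": 4, "z": 0, "ax": 0, "ay": 0, "az": 0},
    {"x": 0, "y": 4, "z": 0, "ax": 0, "ay": 0, "az": 0},
    {"x": 0, "y": 4, "z": 0, "ax": 0, "ay": 0, "az": 0},
    {"x": 0, "y": 4, "z": 0, "ax": 0, "ay": 0, "az": 0},
  ],
)

```text
time_s: 40.75
ee_pos: [0.5014, -0.055, 0.0677]
ee_rot: [-0.0, 0.005, 1.0, 0.0]
force: [0.1, -0.2, -0.3]
grip_width: 0.0233
gripper_force: 78.9
```

Emit:
servo_tool(
  plan=[
    {"x": 0, "y": 4, "z": 0, "ax": 0, "ay": 0, "az": 0},
    {"x": 0, "y": 4, "z": 0, "ax": 0, "ay": 0, "az": 0},
    {"x": 0, "y": 4, "z": 0, "ax": 0, "ay": 0, "az": 0},
    {"x": 0, "y": 4, "z": 0, "ax": 0, "ay": 0, "az": 0},
    {"x": 0, "y": 4, "z": 0, "ax": 0, "ay": 0, "az": 0},
    {"x": 0, "y": 4, "z": 0, "ax": 0, "ay": 0, "az": 0},
    {"x": 0, "y": 4, "z": 0, "ax": 0, "ay": 0, "az": 0},
    {"x": 0, "y": 4, "z": 0, "ax": 0, "ay": 0, "az": 0},
  ],
)

```text
time_s: 41.55
ee_pos: [0.5016, -0.023, 0.0676]
ee_rot: [-0.0, 0.005, 1.0, -0.0]
force: [0.3, -0.3, -1.8]
grip_width: 0.0231
gripper_force: 79.0
```

Emit:
servo_tool(
  plan=[
    {"x": 0, "y": 4, "z": 0, "ax": 0, "ay": 0, "az": 0},
    {"x": 0, "y": 4, "z": 0, "ax": 0, "ay": 0, "az": 0},
    {"x": 0, "y": 4, "z": 0, "ax": 0, "ay": 0, "az": 0},
    {"x": 0, "y": 4, "z": 0, "ax": 0, "ay": 0, "az": 0},
    {"x": 0, "y": 4, "z": 0, "ax": 0, "ay": 0, "az": 0},
    {"x": 0, "y": 4, "z": 0, "ax": 0, "ay": 0, "az": 0},
    {"x": 0, "y": 3, "z": 0, "ax": 0, "ay": 0, "az": 0},
  ],
)

```text
time_s: 42.25
ee_pos: [0.5019, 0.004, 0.0676]
ee_rot: [-0.0, 0.005, 1.0, 0.0]
force: [-0.7, -0.1, -0.9]
grip_width: 0.0231
gripper_force: 79.0
```

Emit:
servo_tool(
  plan=[
    {"x": 0, "y": 3, "z": 0, "ax": 0, "ay": 0, "az": 0},
    {"x": 0, "y": 3, "z": 0, "ax": 0, "ay": 0, "az": 0},
    {"x": 0, "y": 3, "z": 0, "ax": 0, "ay": 0, "az": 0},
    {"x": 0, "y": 2, "z": 0, "ax": 0, "ay": 0, "az": 0},
    {"x": 0, "y": 2, "z": 0, "ax": 0, "ay": 0, "az": 0},
    {"x": 0, "y": 2, "z": 0, "ax": 0, "ay": 0, "az": 0},
    {"x": 0, "y": 2, "z": 0, "ax": 0, "ay": 0, "az": 0},
  ],
)

```text
time_s: 42.95
ee_pos: [0.5021, 0.0208, 0.0676]
ee_rot: [-0.0, 0.005, 1.0, 0.0]
force: [0.4, -0.6, -0.7]
grip_width: 0.0228
gripper_force: 79.0
```

Emit:
servo_tool(
  plan=[
    {"x": 0, "y": 1.5, "z": 0, "ax": 0, "ay": 0, "az": 0},
    {"x": 0, "y": 1.5, "z": 0, "ax": 0, "ay": 0, "az": 0},
    {"x": 0, "y": 1.5, "z": 0, "ax": 0, "ay": 0, "az": 0},
  ],
)

```text
time_s: 43.25
ee_pos: [0.5026, 0.025, 0.0678]
ee_rot: [0.001, 0.005, 1.0, -0.0]
force: [0.3, -2.0, -2.0]
grip_width: 0.0233
gripper_force: 78.9
```

Emit:
servo_tool(
  plan=[
    {"x": 0, "y": 1, "z": 0, "ax": 0, "ay": 0, "az": 0},
    {"x": 0, "y": 1, "z": 0, "ax": 0, "ay": 0, "az": 0},
    {"x": 0, "y": 1, "z": 0, "ax": 0, "ay": 0, "az": 0},
  ],
)

```text
time_s: 43.55
ee_pos: [0.5024, 0.0276, 0.0679]
ee_rot: [0.0, 0.005, 1.0, -0.0]
force: [0.6, -4.5, -0.6]
grip_width: 0.0234
gripper_force: 78.9
```

Emit:
servo_tool(
  plan=[
    {"x": 0, "y": 1, "z": 0, "ax": 0, "ay": 0, "az": 0},
    {"x": 0, "y": 1, "z": 0, "ax": 0, "ay": 0, "az": 0},
    {"x": 0, "y": 1, "z": 0, "ax": 0, "ay": 0, "az": 0},
  ],
)

```text
time_s: 43.85
ee_pos: [0.5025, 0.0303, 0.0679]
ee_rot: [0.0, 0.005, 1.0, -0.001]
force: [0.1, -6.4, -0.6]
grip_width: 0.0228
gripper_force: 79.0
```

Emit:
servo_tool(
  plan=[
    {"x": 0, "y": 1, "z": 0, "ax": 0, "ay": 0, "az": 0},
    {"x": 0, "y": 1, "z": 0, "ax": 0, "ay": 0, "az": 0},
    {"x": 0, "y": 1, "z": 0, "ax": 0, "ay": 0, "az": 0},
  ],
)

```text
time_s: 44.15
ee_pos: [0.5026, 0.0329, 0.068]
ee_rot: [0.0, 0.004, 1.0, -0.001]
force: [0.7, -8.4, 1.5]
grip_width: 0.023
gripper_force: 79.1
```

Emit:
servo_tool(
  plan=[
    {"x": 0, "y": 1, "z": 0, "ax": 0, "ay": 0, "az": 0},
    {"x": 0, "y": 1, "z": 0, "ax": 0, "ay": 0, "az": 0},
  ],
)

```text
time_s: 44.35
ee_pos: [0.5026, 0.035, 0.068]
ee_rot: [0.0, 0.005, 1.0, -0.001]
force: [1.3, -2.7, -1.9]
grip_width: 0.0231
gripper_force: 78.9
```

Emit:
servo_tool(
  plan=[
    {"x": 0, "y": 1, "z": 0, "ax": 0, "ay": 0, "az": 0},
    {"x": 0, "y": 1, "z": 0, "ax": 0, "ay": 0, "az": 0},
    {"x": 0, "y": 1, "z": 0, "ax": 0, "ay": 0, "az": 0},
  ],
)

```text
time_s: 44.65
ee_pos: [0.5024, 0.0392, 0.0678]
ee_rot: [0.0, 0.005, 1.0, -0.0]
force: [-0.0, -4.5, 0.1]
grip_width: 0.0233
gripper_force: 79.2
```

Emit:
servo_tool(
  plan=[
    {"x": 0, "y": 1, "z": 0, "ax": 0, "ay": 0, "az": 0},
    {"x": 0, "y": 1, "z": 0, "ax": 0, "ay": 0, "az": 0},
    {"x": 0, "y": 1, "z": 0, "ax": 0, "ay": 0, "az": 0},
  ],
)

```text
time_s: 44.95
ee_pos: [0.5021, 0.0428, 0.0676]
ee_rot: [-0.0, 0.005, 1.0, 0.001]
force: [0.5, -0.6, -2.3]
grip_width: 0.0231
gripper_force: 79.0
```

Emit:
servo_tool(
  plan=[
    {"x": 0, "y": 1, "z": 0, "ax": 0, "ay": 0, "az": 0},
    {"x": 0, "y": 1, "z": 0, "ax": 0, "ay": 0, "az": 0},
    {"x": 0, "y": 1, "z": 0, "ax": 0, "ay": 0, "az": 0},
    {"x": 0, "y": 0, "z": 0, "ax": 0, "ay": 0, "az": 0},
    {"x": 0, "y": 0, "z": 0, "ax": 0, "ay": 0, "az": 0},
  ],
)

```text
time_s: 45.45
ee_pos: [0.5023, 0.0454, 0.0676]
ee_rot: [-0.0, 0.005, 1.0, 0.0]
force: [-0.6, 0.2, -0.9]
grip_width: 0.0234
gripper_force: 79.1
```

Emit:
servo_tool(
  plan=[
    {"x": 0, "y": -10, "z": 0, "ax": 0, "ay": 0, "az": 0},
    {"x": 0, "y": -20, "z": 0, "ax": 0, "ay": 0, "az": 0},
    {"x": 0, "y": -30, "z": 0, "ax": 0, "ay": 0, "az": 0},
    {"x": 0, "y": -30, "z": 0, "ax": 0, "ay": 0, "az": 0},
    {"x": 0, "y": -30, "z": 0, "ax": 0, "ay": 0, "az": 0},
    {"x": 0, "y": -30, "z": 0, "ax": 0, "ay": 0, "az": 0},
    {"x": 0, "y": 0, "z": -40, "ax": 0, "ay": 0, "az": 0},
    {"x": 0, "y": 0, "z": -40, "ax": 0, "ay": 0, "az": 0},
    {"x": 0, "y": 0, "z": -28, "ax": 0, "ay": 0, "az": 0},
    {"x": 0, "y": 0, "z": 0, "ax": 0, "ay": 0, "az": 0},
    {"x": 0, "y": 0, "z": 0, "ax": 0, "ay": 0, "az": 0},
  ],
)

```text
time_s: 46.55
ee_pos: [0.5009, -0.1055, 0.1761]
ee_rot: [0.001, 0.005, 1.0, -0.0]
force: [-0.8, -0.1, -3.0]
grip_width: 0.023
gripper_force: 79.4
```

```bash
python3 - <<'E'
from st import *
to(455,189.5,175,3.133)
c=cam('top')
# predicted rib-top rear/front ends for tail at dock x=51: rib centre = tail+37
for n,x in (('yellow',.6457),('red',.574),('blue',.502)):
    y=.105+.088; a=w2px(c,(x,y-.018,.07));b=w2px(c,(x,y+.018,.07)); print(n,np.round(a,1),np.round(b,1))
    v=int(round((a[1]+b[1])/2)); print([tuple(int(k) for k in p) for p in c['color'][v,int(b[0])-4:int(a[0])+6]])
E
```

```text
t 46.5 pos [ 500.9 -105.5  176.1] toolx ang 3.1313 tilt [ 0.0013 -0.0005] F [-0.8 -0.1 -3. ] w 23.0
delta tool mm [ 49.  294.5   0.9] az -0.0017 (shift first, then turn)
yellow [198.7 150.5] [186.1 150.7]
[(125, 119, 94), (180, 168, 90), (223, 211, 68), (232, 231, 42), (233, 233, 46), (231, 233, 44), (229, 230, 39), (228, 230, 45), (227, 229, 47), (225, 226, 44), (228, 228, 49), (228, 229, 53), (226, 227, 42), (227, 227, 48), (225, 226, 45), (222, 223, 53), (197, 196, 51), (171, 162, 59), (200, 192, 52), (226, 227, 50), (218, 217, 56), (166, 163, 66)]
red [198.6 175.4] [185.9 175.6]
[(93, 94, 81), (148, 138, 100), (207, 170, 103), (229, 149, 81), (232, 99, 65), (233, 75, 60), (234, 77, 63), (232, 74, 62), (230, 72, 60), (228, 72, 61), (228, 74, 64), (226, 69, 56), (227, 72, 63), (228, 72, 60), (227, 75, 65), (225, 74, 63), (221, 73, 63), (192, 69, 58), (154, 65, 54), (189, 70, 60), (227, 76, 65), (220, 76, 65), (167, 77, 72)]
blue [198.6 200.8] [185.8 200.9]
[(116, 121, 104), (174, 172, 133), (187, 192, 146), (143, 170, 190), (87, 145, 225), (69, 147, 236), (70, 148, 237), (64, 145, 235), (65, 145, 236), (64, 144, 236), (66, 146, 236), (67, 147, 236), (65, 144, 234), (69, 145, 232), (67, 144, 231), (69, 142, 231), (64, 132, 220), (54, 107, 177), (52, 90, 149), (55, 109, 190), (66, 133, 226), (66, 123, 212), (69, 94, 145)]
```

Rib edges in the image match a tail at ~51 mm in all three docks. Returning the stick.

Emit:
servo_tool(
  plan=[
    {"x": 7, "y": 42, "z": 0, "ax": 0, "ay": 0, "az": 0},
    {"x": 7, "y": 42, "z": 0, "ax": 0, "ay": 0, "az": 0},
    {"x": 7, "y": 42, "z": 0, "ax": 0, "ay": 0, "az": 0},
    {"x": 7, "y": 42, "z": 0, "ax": 0, "ay": 0, "az": 0},
    {"x": 7, "y": 42, "z": 0, "ax": 0, "ay": 0, "az": 0},
    {"x": 7, "y": 42, "z": 0, "ax": 0, "ay": 0, "az": 0},
    {"x": 7, "y": 42, "z": 0, "ax": 0, "ay": 0, "az": 0},
    {"x": 0, "y": 0, "z": 0, "ax": 0, "ay": 0, "az": 0.142},
    {"x": 0, "y": 0, "z": 0, "ax": 0, "ay": 0, "az": 0.142},
    {"x": 0, "y": 0, "z": 0, "ax": 0, "ay": 0, "az": 0.142},
    {"x": 0, "y": 0, "z": 0, "ax": 0, "ay": 0, "az": 0.142},
    {"x": 0, "y": 0, "z": 0, "ax": 0, "ay": 0, "az": 0.142},
    {"x": 0, "y": 0, "z": 0, "ax": 0, "ay": 0, "az": 0.142},
    {"x": 0, "y": 0, "z": 0, "ax": 0, "ay": 0, "az": 0.142},
    {"x": 0, "y": 0, "z": 0, "ax": 0, "ay": 0, "az": 0.142},
    {"x": 0, "y": 0, "z": 0, "ax": 0, "ay": 0, "az": 0.142},
    {"x": 0, "y": 0, "z": 0, "ax": 0, "ay": 0, "az": 0.142},
  ],
)

```text
time_s: 48.3
ee_pos: [0.4528, 0.189, 0.1731]
ee_rot: [-0.001, 0.658, 0.753, -0.002]
force: [0.5, -0.3, -1.3]
grip_width: 0.0233
gripper_force: 79.5
```

Emit:
servo_tool(
  plan=[
    {"x": 40, "y": 0, "z": 0, "ax": 0, "ay": 0, "az": 0},
    {"x": 40, "y": 0, "z": 0, "ax": 0, "ay": 0, "az": 0},
    {"x": 40, "y": 0, "z": 0, "ax": 0, "ay": 0, "az": 0},
    {"x": 40, "y": 0, "z": 0, "ax": 0, "ay": 0, "az": 0},
    {"x": 40, "y": 0, "z": 0, "ax": 0, "ay": 0, "az": 0},
    {"x": 0, "y": 0, "z": 45, "ax": 0, "ay": 0, "az": 0},
    {"x": 0, "y": 0, "z": 30, "ax": 0, "ay": 0, "az": 0},
    {"x": 0, "y": 0, "z": 0, "ax": 0, "ay": 0, "az": 0},
    {"x": 0, "y": 0, "z": 0, "ax": 0, "ay": 0, "az": 0},
    {"x": 0, "y": 0, "z": 0, "ax": 0, "ay": 0, "az": 0},
    {"x": 0, "y": 0, "z": 0, "ax": 0, "ay": 0, "az": 0},
  ],
)

```text
time_s: 49.4
ee_pos: [0.4281, 0.3884, 0.1026]
ee_rot: [0.0, 0.656, 0.755, 0.002]
force: [0.1, -0.1, -2.0]
grip_width: 0.0233
gripper_force: 79.3
```

```bash
python3 - <<'E'
from st import *
to(428.3,388.3,58,1.7118)
E
```

```text
t 49.4 pos [428.1 388.4 102.6] toolx ang 1.7112 tilt [0.003  0.0023] F [ 0.1 -0.1 -2. ] w 23.3
delta tool mm [-0.2  0.  44.6] az -0.0006 (shift first, then turn)
```

Emit:
servo_tool(
  plan=[
    {"x": -0.2, "y": 0, "z": 20, "ax": 0, "ay": 0, "az": 0},
    {"x": 0, "y": 0, "z": 15, "ax": 0, "ay": 0, "az": 0},
    {"x": 0, "y": 0, "z": 8, "ax": 0, "ay": 0, "az": 0},
    {"x": 0, "y": 0, "z": 2, "ax": 0, "ay": 0, "az": 0},
    {"x": 0, "y": 0, "z": 0, "ax": 0, "ay": 0, "az": 0},
    {"x": 0, "y": 0, "z": 0, "ax": 0, "ay": 0, "az": 0},
    {"x": 0, "y": 0, "z": 0, "ax": 0, "ay": 0, "az": 0},
  ],
)

```text
time_s: 50.1
ee_pos: [0.4269, 0.3875, 0.0563]
ee_rot: [0.0, 0.656, 0.755, 0.0]
force: [-0.6, -2.4, 5.1]
grip_width: 0.0229
gripper_force: 80.1
```

Emit:
servo_tool(
  plan=[
    {"x": 0, "y": 0, "z": 1, "ax": 0, "ay": 0, "az": 0},
    {"x": 0, "y": 0, "z": 0, "ax": 0, "ay": 0, "az": 0},
    {"x": 0, "y": 0, "z": 0, "ax": 0, "ay": 0, "az": 0},
  ],
)

```text
time_s: 50.4
ee_pos: [0.4269, 0.3875, 0.0563]
ee_rot: [0.0, 0.655, 0.755, -0.0]
force: [-2.6, -2.9, 10.0]
grip_width: 0.023
gripper_force: 80.8
```

Emit:
servo_tool(
  plan=[
    {"x": 0, "y": 0, "z": -1, "ax": 0, "ay": 0, "az": 0},
    {"x": 0, "y": 0, "z": 0, "ax": 0, "ay": 0, "az": 0},
    {"x": 0, "y": 0, "z": 0, "ax": 0, "ay": 0, "az": 0},
    {"x": 0, "y": 0, "z": 0, "ax": 0, "ay": 0, "az": 0},
    {"x": 0, "y": 0, "z": 0, "ax": 0, "ay": 0, "az": 0},
    {"x": 0, "y": 0, "z": -15, "ax": 0, "ay": 0, "az": 0},
    {"x": 0, "y": 0, "z": -30, "ax": 0, "ay": 0, "az": 0},
    {"x": 0, "y": 0, "z": -45, "ax": 0, "ay": 0, "az": 0},
    {"x": 0, "y": 0, "z": -45, "ax": 0, "ay": 0, "az": 0},
    {"x": 0, "y": 0, "z": -20, "ax": 0, "ay": 0, "az": 0},
    {"x": -45, "y": 0, "z": 0, "ax": 0, "ay": 0, "az": 0},
    {"x": -45, "y": 0, "z": 0, "ax": 0, "ay": 0, "az": 0},
    {"x": -45, "y": 0, "z": 0, "ax": 0, "ay": 0, "az": 0},
    {"x": -45, "y": 0, "z": 0, "ax": 0, "ay": 0, "az": 0},
    {"x": 0, "y": 0, "z": 0, "ax": 0, "ay": 0, "az": 0},
    {"x": 0, "y": 0, "z": 0, "ax": 0, "ay": 0, "az": 0},
  ],
  hand=0.7,
)

```text
time_s: 52.0
ee_pos: [0.4525, 0.2087, 0.2118]
ee_rot: [0.0, 0.657, 0.754, 0.001]
force: [-0.3, 1.2, 1.1]
grip_width: 0.0599
gripper_force: 0.0
```

```bash
python3 - <<'E'
from st import *
import pickle
to(419,-386,120,1.5708)
c=cam('top');s=cam('scene')
o=pickle.load(open('top0.pkl','rb'))
def z(im,u0,v0,u1,v1,f): return cv2.resize(im['color'][v0:v1,u0:u1][:,:,::-1],None,fx=f,fy=f,interpolation=cv2.INTER_CUBIC)
r1=np.hstack([z(o,105,175,155,250,4),z(c,105,175,155,250,4),z(c,155,130,255,205,4)])
r2=np.hstack([z(s,225,170,425,260,4)])
cv2.imwrite('pics/f.png',np.vstack([r1,cv2.resize(r2[:280],(800,280))]))
E
```

```text
t 52.0 pos [452.5 208.7 211.8] toolx ang 1.709 tilt [0.0014 0.0012] F [-0.3  1.2  1.1] w 59.9
delta tool mm [-584.5 -115.2   91. ] az 0.1382 (shift first, then turn)
```

View pics/f.png

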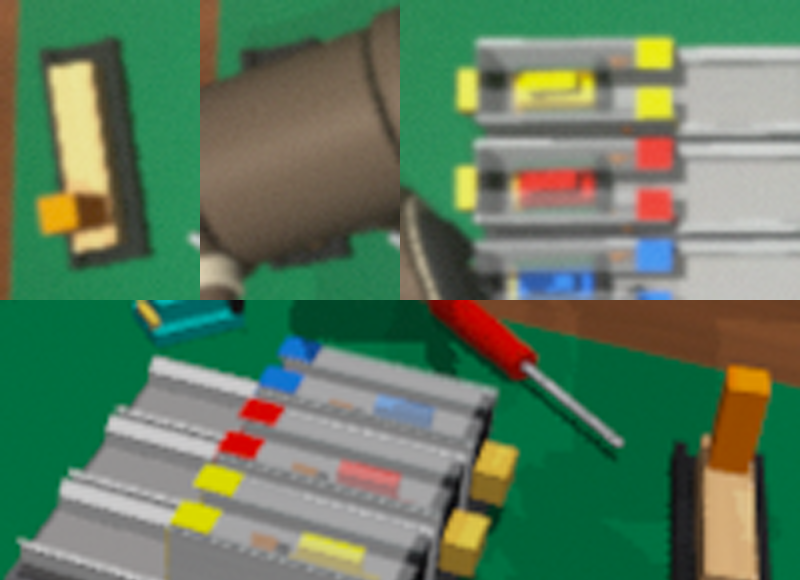

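The scene part shows the stick standing in its rest at (740,470) and all three modules inside the tunnels with empty troughs. In the top strip the arm hides the stick, but the modules show as latched. Now to the button, fingers shut.

Emit:
servo_tool(
  plan=[
    {"x": -45.2, "y": -8.7, "z": 0, "ax": 0, "ay": 0, "az": 0},
    {"x": -45.2, "y": -8.7, "z": 0, "ax": 0, "ay": 0, "az": 0},
    {"x": -45.2, "y": -8.7, "z": 0, "ax": 0, "ay": 0, "az": 0},
    {"x": -45.2, "y": -8.7, "z": 0, "ax": 0, "ay": 0, "az": 0},
    {"x": -45.2, "y": -8.7, "z": 0, "ax": 0, "ay": 0, "az": 0},
    {"x": -45.2, "y": -8.7, "z": 0, "ax": 0, "ay": 0, "az": 0},
    {"x": -45.2, "y": -8.7, "z": 0, "ax": 0, "ay": 0, "az": 0},
    {"x": -45.2, "y": -8.7, "z": 0, "ax": 0, "ay": 0, "az": 0},
    {"x": -45.2, "y": -8.7, "z": 0, "ax": 0, "ay": 0, "az": 0},
    {"x": -45.2, "y": -8.7, "z": 0, "ax": 0, "ay": 0, "az": 0},
    {"x": -45.2, "y": -8.7, "z": 0, "ax": 0, "ay": 0, "az": 0},
    {"x": -45.2, "y": -8.7, "z": 0, "ax": 0, "ay": 0, "az": 0},
    {"x": -45.2, "y": -8.7, "z": 0, "ax": 0, "ay": 0, "az": 0},
    {"x": 0, "y": 0, "z": 0, "ax": 0, "ay": 0, "az": -0.13},
    {"x": 0, "y": 0, "z": 0, "ax": 0, "ay": 0, "az": -0.13},
    {"x": 0, "y": 0, "z": 0, "ax": 0, "ay": 0, "az": -0.13},
    {"x": 0, "y": 0, "z": 0, "ax": 0, "ay": 0, "az": -0.13},
    {"x": 0, "y": 0, "z": 0, "ax": 0, "ay": 0, "az": -0.12},
    {"x": 0, "y": 0, "z": 0, "ax": 0, "ay": 0, "az": 0},
    {"x": 0, "y": 0, "z": 0, "ax": 0, "ay": 0, "az": 0},
  ],
  hand=0,
  grip_force=20,
)

```text
time_s: 54.1
ee_pos: [0.4237, -0.3877, 0.2106]
ee_rot: [0.0, 0.385, 0.923, 0.0]
force: [0.5, 0.6, -0.6]
grip_width: -0.0001
gripper_force: 0.0
```

```bash
python3 - <<'E'
from st import *
from fit import fit
to(421,-388,75,2.35)
c=cam('top')
# stick check: orange post top centroid and predicted
h=cv2.cvtColor(c['color'],cv2.COLOR_RGB2HSV)[175:250,105:150].astype(int)
import pickle
o=pickle.load(open('top0.pkl','rb'));ho=cv2.cvtColor(o['color'],cv2.COLOR_RGB2HSV)[175:250,105:150].astype(int)
for a in(ho,h):
    m=(a[...,0]>9)&(a[...,0]<19)&(a[...,1]>200)&(a[...,2]>150); w=(a[...,0]>15)&(a[...,0]<28)&(a[...,1]<160)&(a[...,2]>170)
    print([ (k.sum(),np.argwhere(k).mean(0).round(2)) for k in(m,w)])
# green button centroid
for cc in (o,c):
  g=cv2.cvtColor(cc['color'],cv2.COLOR_RGB2HSV)[205:250,375:420].astype(int); m=(g[...,1]>150)&(g[...,2]>150)&(g[...,0]>45)&(g[...,0]<80)
  if m.sum(): p=np.argwhere(m).mean(0); print(m.sum(),p+[205,375],px2w(cc,p[1]+375,p[0]+205,.046))
E
```

```text
t 54.1 pos [ 423.7 -387.7  210.6] toolx ang 2.3513 tilt [0.0001 0.0001] F [ 0.5  0.6 -0.6] w -0.1
delta tool mm [  1.6  -2.2 135.6] az 0.0013 (shift first, then turn)
[(np.int64(5), array([53.8, 18.4])), (np.int64(381), array([35.35, 19.9 ]))]
[(np.int64(1), array([54., 19.])), (np.int64(385), array([35.75, 20.08]))]
84 [227.67857143 396.4047619 ] [ 0.41924139 -0.38713687  0.046     ]
```

Stick is within ~1 mm of its original place. Descending onto the button.

Emit:
servo_tool(
  plan=[
    {"x": 1.6, "y": -2.2, "z": 40, "ax": 0, "ay": 0, "az": 0},
    {"x": 0, "y": 0, "z": 40, "ax": 0, "ay": 0, "az": 0},
    {"x": 0, "y": 0, "z": 35, "ax": 0, "ay": 0, "az": 0},
    {"x": 0, "y": 0, "z": 15, "ax": 0, "ay": 0, "az": 0},
    {"x": 0, "y": 0, "z": 5, "ax": 0, "ay": 0, "az": 0},
    {"x": 0, "y": 0, "z": 0, "ax": 0, "ay": 0, "az": 0},
    {"x": 0, "y": 0, "z": 0, "ax": 0, "ay": 0, "az": 0},
  ],
)

```text
time_s: 54.85
ee_pos: [0.4212, -0.3901, 0.0776]
ee_rot: [0.002, 0.385, 0.923, -0.001]
force: [0.8, -0.2, -0.1]
grip_width: 0.0002
gripper_force: 0.0
```

Emit:
servo_tool(
  plan=[
    {"x": 0, "y": 0, "z": 3, "ax": 0, "ay": 0, "az": 0},
    {"x": 0, "y": 0, "z": 3, "ax": 0, "ay": 0, "az": 0},
    {"x": 0, "y": 0, "z": 2, "ax": 0, "ay": 0, "az": 0},
    {"x": 0, "y": 0, "z": 0, "ax": 0, "ay": 0, "az": 0},
  ],
)

```text
time_s: 55.25
ee_pos: [0.4207, -0.3897, 0.0685]
ee_rot: [0.001, 0.385, 0.923, -0.001]
force: [1.1, -1.4, 3.1]
grip_width: -0.0001
gripper_force: 1.4
```

Emit:
servo_tool(
  plan=[
    {"x": 0, "y": 0, "z": 1, "ax": 0, "ay": 0, "az": 0},
    {"x": 0, "y": 0, "z": 1, "ax": 0, "ay": 0, "az": 0},
    {"x": 0, "y": 0, "z": 0, "ax": 0, "ay": 0, "az": 0},
  ],
)

```text
time_s: 55.55
ee_pos: [0.4206, -0.3897, 0.0663]
ee_rot: [0.001, 0.385, 0.923, -0.0]
force: [1.8, -1.4, 4.4]
grip_width: -0.0002
gripper_force: 2.0
```

Emit:
servo_tool(
  plan=[
    {"x": 0, "y": 0, "z": 1, "ax": 0, "ay": 0, "az": 0},
    {"x": 0, "y": 0, "z": 1, "ax": 0, "ay": 0, "az": 0},
    {"x": 0, "y": 0, "z": 0, "ax": 0, "ay": 0, "az": 0},
  ],
)

```text
time_s: 55.85
ee_pos: [0.4207, -0.3897, 0.065]
ee_rot: [0.001, 0.385, 0.923, -0.0]
force: [0.5, -2.1, 9.1]
grip_width: -0.0003
gripper_force: 4.7
```

Bottomed out: 9 N, past the 5 N needed for full travel. Retreating.

Emit:
servo_tool(
  plan=[
    {"x": 0, "y": 0, "z": 0, "ax": 0, "ay": 0, "az": 0},
    {"x": 0, "y": 0, "z": -10, "ax": 0, "ay": 0, "az": 0},
    {"x": 0, "y": 0, "z": -30, "ax": 0, "ay": 0, "az": 0},
    {"x": 0, "y": 0, "z": -40, "ax": 0, "ay": 0, "az": 0},
    {"x": 0, "y": 0, "z": -40, "ax": 0, "ay": 0, "az": 0},
    {"x": 0, "y": 0, "z": 0, "ax": 0, "ay": 0, "az": 0},
    {"x": 0, "y": 0, "z": 0, "ax": 0, "ay": 0, "az": 0},
    {"x": 0, "y": 0, "z": 0, "ax": 0, "ay": 0, "az": 0},
    {"x": 0, "y": 0, "z": 0, "ax": 0, "ay": 0, "az": 0},
    {"x": 0, "y": 0, "z": 0, "ax": 0, "ay": 0, "az": 0},
  ],
)

```text
time_s: 56.85
ee_pos: [0.4189, -0.3878, 0.1817]
ee_rot: [-0.002, 0.385, 0.923, 0.001]
force: [-0.4, 0.3, -0.1]
grip_width: -0.0
gripper_force: 0.0
```

```bash
python3 - <<'E'
from st import *
st(); print(ticket.finish_job())
E
```

```text
t 56.9 pos [ 418.9 -387.8  181.7] toolx ang 2.3518 tilt [-0.0027  0.0029] F [-0.4  0.3 -0.1] w -0.0
the job is handed in; nothing more can be done
None
```

I loaded and latched all three modules in their own docks, put the stick back in its rest, pressed the start button, and handed the job in at about 57 s; it returned no verdict.

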